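Lock the carving turntable with a flat screwdriver

ROBOT

A 6-joint arm with a two-finger parallel gripper is mounted at the origin on the work surface. World frame = base frame: x ahead of the robot, y to its left, z up, the work surface at z = 0. Lengths are in mm, angles in rad, forces in N, time in s.
With the tool pointing down it reaches from about 400 to 925 mm from the base axis. Payload 12.5 kg.
Tool frame: the origin (TCP) lies on the centre line of the jaws, within the pads' length; the fingertips stand 19 mm ahead of it and the grasp point (between the pads) is the TCP; y points along the fingers, x is the direction in which the jaws open and shut, and the axes are right-handed (so a half turn about y gives the same grasp; the last joint's range is limited). The gripper opens to 95 mm and grips with 3 to 60 N. Pads are 20 mm wide; open, the fingers measure 119 mm over their backs; the gripper's body (75 mm by 180 mm) begins 59 mm behind the grasp point.
Start: joints at [-1.36, 0.491, 1.559, -0, 1.092, -0.106], TCP at [194.727, -593.907, 233.661] pointing down, gripper open.
Joint ranges: [-3.1, 3.1], [-0.84, 2.19], [0.05, 2.79], [-1.13, 4.28], [0.06, 2.93], [-2.69, 2.69]. Speed limits (rad/s): [2.22, 2.22, 2.79, 3.14, 3.14, 3.14].

INTERFACE

Orientations are given as [roll, pitch, yaw] about the fixed x, y, z axes, in that order (R = Rz(yaw) Ry(pitch) Rx(roll)).
In Python, from cell import env gives the robot as it stands. The module is installed in compiled form; this text tells all that it offers.
- The arm moves only by the tool move_arm, never from a script. Its argument "rows" is a list of rows, each an object of numbers: "tx", "ty", "tz": the shift along the tool's x, y, z in cm; "rx", "ry", "rz": the turn, a rotation vector about the tool's x, y, z in rad; "grip": the opening in per cent of the stroke, from 0 (shut) to 100 (fully open). In form: [{"tx": .., "ty": .., "tz": .., "rx": .., "ry": .., "rz": .., "grip": ..}, ...]. A call has 1 to 10 rows; each row shifts and turns the commanded pose from where the row before left it, along the tool's axes as they then stand; what a row does not reach is not made up. A row lasts 1/12 s, in which the tool goes at most 41.7 mm and 7.16 degrees, less where a joint would pass 70% of its speed; a pose out of reach is approached as far as the arm can. A call is refused whole if a number of a shift passes 4.17 or a number of a turn 0.125, either way. A call with a gripper value outside its range is refused whole. The fingers move at their own pace and stop on an object; the grip force is fixed at half the most. Time passes only in rows, so rows that do not move let the fingers close. It gives the time, the measured TCP pose, the force and the opening at its end, in the units of the state.
- env.state(): the state, without advancing time (a new reading comes with each control period).
- env.read_camera(name): name is "side" or "top"; returns (picture, depth): 480x640x3 uint8, blue, green, red; 480x640 float32, mm along the optical axis (not along the pixel's ray), 0 where there is no reading.
- env.calibration(name): a dict with "vertical_fov" (degrees; the focal length in pixels is half the picture's height over the tangent of half this angle, whatever the lens; pixels are square), "cx", "cy" (the principal point, pixels), "eye" and "rotation" of the camera in the world. Camera axes: x right, y up, looking along -z (the intrinsics and any distortion apply to the point x, -y, -z); pixel columns grow to the right and rows downward; lengths in mm; the calibration is good to about 2 mm. A picture is of the moment at which its call begins. calibration takes no time and is no camera call.
- env.job_done(): hands the job in, once; it reports no verdict.
The state is a dict: "t": time; "joints": joint angles; "qvel": joint speeds; "tau": joint torques, N m; "eef_pos": TCP position; "tcp_rot": TCP orientation; "ft_force": force on the tool from outside, world axes, zero at the start; "moment": the same for the moment, N m; "opening": opening from 0.0 (shut) to 1.0 (fully open).
Only numpy, scipy, OpenCV 4.12 (cv2) and the standard library are available. Lean on these libraries where they do the work, as an engineer would, in place of code of your own. Each camera call takes 0.05 s, during which the arm holds its last target.

TASK

Lock the carving turntable: take the flat screwdriver from its wooden rack, set its blade on the sprung lock screw, turn it lightly until the blade drops into the slot, then turn the screw clockwise until its red pointer comes to the green mark at the stop, without forcing it. Press gently throughout (a few newtons; never more than 25 N on the screw), turn the screw with the screwdriver and not with the fingers, and leave the vase and the other things on the bench where they are. Finally stand the screwdriver back in the hole of its rack and let go.

Things in the scene. Friction and masses are not known exactly. Their poses are not given: they have to be found in the camera images.
- driver: flat screwdriver, 0.12 kg, upright in the rack, blade down. Origin: middle of the blade's lower edge (tip); z runs up to the handle, x along the blade's width. Blade 14 mm wide (x), 2.5 thick (y), 14 high; shaft 10 mm thick; dark wooden square handle 28 x 28 mm (faces square to x and y) from 60 to 135 mm above the tip, yellow band near the top. Yaw varies.
- rack: fixed plywood block 80 x 80 x 65 mm, origin at the centre of its underside on the bench; its place and yaw vary. It has one round vertical through hole, 20 mm in diameter, in the middle. The screwdriver hangs in it with the underside of its handle resting on the block's top, tip 5 mm above the bench; any yaw fits.
- rack_hole (a point): centre of the hole's mouth, on the rack's top face, 65 mm above the bench.
- jig: fixed grey carving jig, place and yaw vary. Origin on the bench straight below the lock screw's axis. Base plate 110 mm (x) by 270 mm (y, -60 to +210), 20 high; boss 70 x 70 mm round the screw, top at 33 mm; turntable 104 mm wide centred at y = +145 mm, top at 35 mm, carrying the vase. Green mark on the boss on the screw's +x side.
- screw_top (a point): centre of the lock screw's flat brass head (28 mm wide), on its top, 50 mm above the bench when free. The upright screw is sprung: it presses down up to 9 mm (1 N to start, plus 0.7 N per mm, then rigid); this point sinks but does not turn. A slot 5 mm wide, 5 deep crosses the head; its direction is not measured: within 50 degrees of the jig's x axis at the start, not tied to the pointer.
- lock (a joint): how far the lock screw is turned (rad), growing clockwise seen from above. Starts between 0 and 0.3, the stop is at 1.3, where its red pointer points along the jig's +x, over the green mark. It turns stiffly (0.05 N m) and stays where it is left.
- vase: dark turned wooden vase with two blue bands, loose, 130 mm high, 88 mm in greatest diameter, upright on the jig's turntable; origin at the centre of its foot.
- bowl: loose round turned wooden vessel, 124 mm in diameter, 90 mm high, on the bench; origin at the centre of its underside.
- tray: loose small open white tray 90 x 70 x 28 mm on the bench; origin at the centre of its underside.
- unit: loose blue power box 120 x 100 x 87 mm (with its knob) on the bench; origin at the centre of its underside.
There are look-alikes about, which are no part of the job. Leave any turquoise look-alike of the vase alone.

How it is judged:
By the outcome, as a careful person would: the job done as asked, in the order asked, and still so for the second after the job is handed in, with the robot touching nothing.
It also fails if it takes over 72 s, if anything falls off the work surface, if the arm or the gripper's body presses on something with over 40 N, if the wrist force passes 120 N, or if a joint passes its speed limit or range.

## Working session

There is one attempt and no reset: what is moved stays moved. The work goes in short steps, Python scripts to look and compute and a tool call to move; the robot and the scene stay as the last step left them, time stands still between calls to the robot, and variables do not carry over. Pictures are saved under pics/ and viewed, and the job is handed in when it is done.

Besides the shell and the picture viewer there is one more tool, called after "Call:" in YAML: its name, and indented under it one key for each argument. move_arm: Moves the arm, as the interface text tells. Its arguments: {"type":"object","properties":{"rows":{"type":"array"}},"required":["rows"]}

```bash
mkdir -p pics
python3 - <<'E'
from cell import env
import cv2,numpy as np
print(env.state())
for n in ("side","top"):
    print(n,env.calibration(n))
    p,d=env.read_camera(n); cv2.imwrite(f"pics/{n}0.png",p); np.save(f"pics/{n}0.npy",d)
    print((d==0).mean(), d[d>0].min(), d.max())
E
```

```text
{'t': 0.0, 'joints': array([-1.35957077e+00,  4.91555578e-01,  1.55946990e+00,  3.04695270e-05,
        1.09169459e+00, -1.05602975e-01]), 'qvel': array([ 0.00121862, -0.0020931 ,  0.0015037 ,  0.00083131, -0.00090513,
       -0.00123559]), 'tau': array([ 2.31216982e-03, -6.12636566e+01, -2.58172721e+01,  6.91905781e-02,
        4.83246823e-02, -1.43244242e-04]), 'eef_pos': array([ 194.69927223, -593.657103  ,  233.05717011]), 'tcp_rot': array([-1.57065062e+00,  1.11828222e-03, -1.25398177e+00]), 'ft_force': array([0.74413645, 0.24493109, 0.16744708]), 'moment': array([-0.0078968 , -0.03973834, -0.03282865]), 'opening': 0.9979025448160221}
side {'vertical_fov': 45.459739637750374, 'cx': 325.20746709160085, 'cy': 241.0145841711644, 'eye': array([ 244.47265604, 1153.91708211,  697.9428467 ]), 'rotation': array([ 1.03346666, -0.00958228, -2.82100959])}
0.00380859375 628.8896 3981.0535
top {'vertical_fov': 56.00749945305464, 'cx': 320.0446293673284, 'cy': 233.26381190575353, 'eye': array([546.28606238, 138.57374379, 942.22585031]), 'rotation': array([ 0.04813974, -0.02297248, -1.56111036])}
0.003961588541666667 541.56885 1781.1334
```

View pics/top0.png

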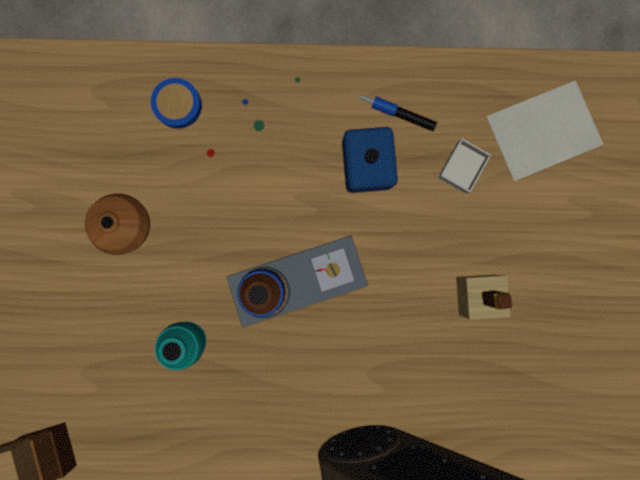

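View pics/side0.png

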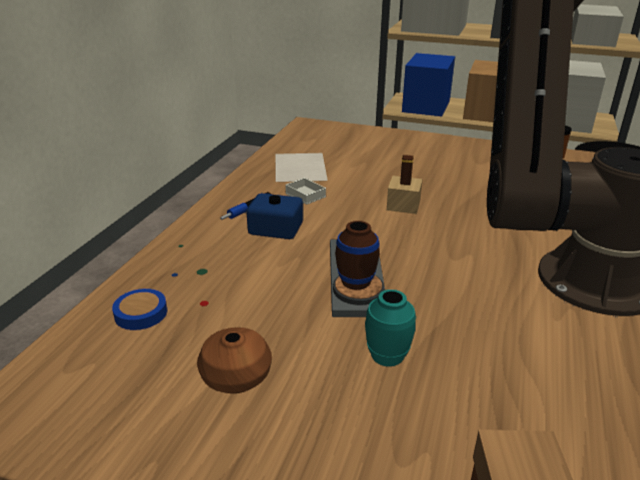

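Driver candidates: the dark handle in the plywood rack at top (497,299), and the blue and black tool on the bench at (400,112). The description (upright in the rack) fits the first. Vase candidates: dark with blue bands on the jig (263,292), turquoise one (180,345). Next are close crops.

```bash
cat > h.py <<'E'
import cv2,numpy as np
from scipy.spatial.transform import Rotation as R
from cell import env
def cam(n):
    c=env.calibration(n); f=240/np.tan(np.radians(c["vertical_fov"]/2))
    return c["eye"],R.from_euler("xyz",c["rotation"]).as_matrix(),f,c["cx"],c["cy"]
def ray(n,u,v):
    e,M,f,cx,cy=cam(n); return e, M@np.array([(u-cx)/f,-(v-cy)/f,-1])
def onz(n,u,v,z):
    e,d=ray(n,u,v); return e+d*(z-e[2])/d[2]
def proj(n,P):
    e,M,f,cx,cy=cam(n); q=M.T@(np.asarray(P,float)-e); return np.array([cx+f*q[0]/-q[2], cy-f*q[1]/-q[2]])
def pt(n,u,v,d):
    e,r=ray(n,u,v); return e+r*d
def tri(a,b):  # (name,u,v) two rays
    A=np.zeros((3,3));B=np.zeros(3);rs=[]
    for n,u,v in(a,b):
        e,d=ray(n,u,v); d=d/np.linalg.norm(d); P=np.eye(3)-np.outer(d,d); A+=P;B+=P@e
    X=np.linalg.solve(A,B)
    return X,[float(np.linalg.norm(proj(n,X)-[u,v])) for n,u,v in(a,b)]
def crop(p,u0,v0,u1,v1,k,name):
    cv2.imwrite("pics/"+name,cv2.resize(p[v0:v1,u0:u1],None,fx=k,fy=k,interpolation=cv2.INTER_CUBIC))
E
python3 - <<'E'
from h import *
t=cv2.imread("pics/top0.png");s=cv2.imread("pics/side0.png")
a=cv2.resize(t[230:330,220:380],None,fx=5,fy=5,interpolation=2);cv2.imwrite("pics/c_jig.png",a)
a=cv2.resize(t[265:330,445:525],None,fx=8,fy=8,interpolation=2);cv2.imwrite("pics/c_rack.png",a)
a=cv2.resize(s[145:220,370:440],None,fx=8,fy=8,interpolation=2);cv2.imwrite("pics/c_rackside.png",a)
d=np.load("pics/top0.npy");
for u,v in((200,400),(550,380),(475,310),(470,298),(503,299),(318,283),(332,270)): print(u,v,pt("top",u,v,d[v,u]).round(1))
d=np.load("pics/side0.npy");
for u,v in((300,350),(420,150),(404,198),(407,170)): print(u,v,pt("side",u,v,d[v,u]).round(1))
E
```

```text
200 400 [248.6 359.1   0.6]
550 380 [ 290.6 -365.7   -2.1]
475 310 [ 442.7 -183.7   66.4]
470 298 [ 465.6 -174.7   64.5]
503 299 [ 471.1 -207.9  138.3]
318 283 [489.5 121.   19.9]
332 270 [517.   93.9  44.2]
300 350 [529.6 418.3  -1. ]
420 150 [ 499.3 -619.5   -2.9]
404 198 [ 463.1 -168.1   40.2]
407 170 [ 466.4 -195.9  106.4]
```

View pics/c_jig.png

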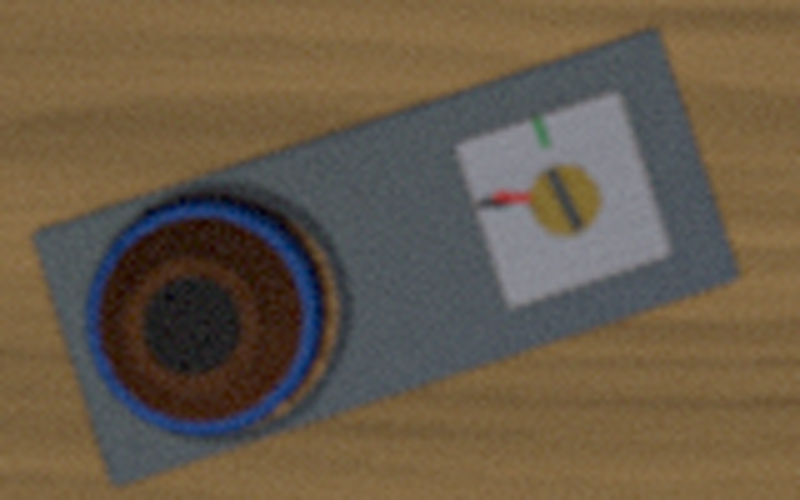

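View pics/c_rack.png

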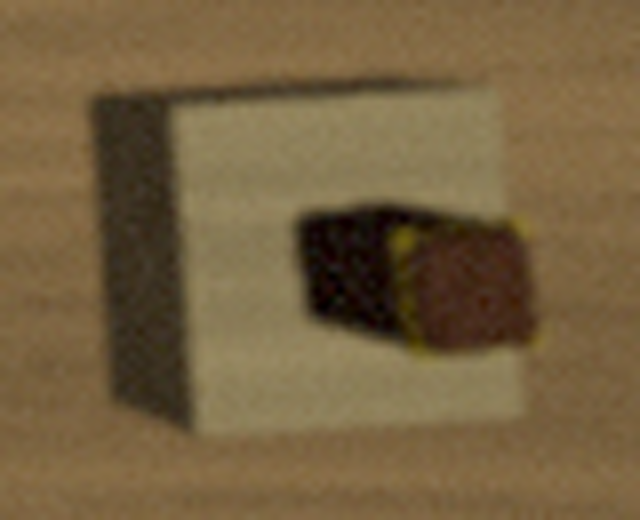

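View pics/c_rackside.png

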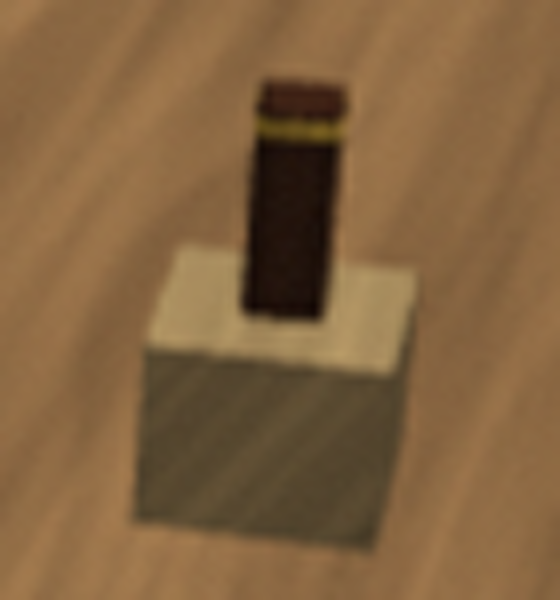

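The crops show the driver upright in the rack at top (497,299), and the jig with its brass screw at (333,270). The slot runs about upper-left to lower-right, the red pointer points left and the green mark sits at the top. Now measuring.

```bash
cat > m.py <<'E'
from h import *
def big(m):
    n,l,st,c=cv2.connectedComponentsWithStats(m.astype(np.uint8)); i=1+np.argmax(st[1:,4]); return l==i
def rect(m):
    cs,_=cv2.findContours(m.astype(np.uint8),0,1); c=np.vstack(cs); h=cv2.convexHull(c); return cv2.boxPoints(cv2.minAreaRect(h)),h
def quad(m):
    h=rect(m)[1]; 
    for e in np.arange(1,8,.25):
        q=cv2.approxPolyDP(h,e,True)
        if len(q)<=4: return q[:,0].astype(float)
    
t=cv2.imread("pics/top0.png");b=t.astype(int);hsv=cv2.cvtColor(t,cv2.COLOR_BGR2HSV)
B,G,Rr=b[...,0],b[...,1],b[...,2]
U,V=np.meshgrid(np.arange(640),np.arange(480))
def win(u0,v0,u1,v1): return (U>=u0)&(U<u1)&(V>=v0)&(V<v1)
def show(name,q,z,n="top"):
    P=np.array([onz(n,u,v,z) for u,v in q]); print(name,P.mean(0).round(1),"sides",np.linalg.norm(P-np.roll(P,-1,0),axis=1).round(1))
    print("  edge angs",[round(float(np.degrees(np.arctan2(*(P[(i+1)%4]-P[i])[[1,0]]))%90),1) for i in range(len(P))]); return P
print(t[310,475],t[290,460],t[300,450],t[300,506],t[300,488],t[275,318],t[270,335],t[265,290])
E
cat > m1.py <<'E'
from m import *
E
python3 m1.py
```

```text
[ 94 135 148] [36 53 65] [ 61  98 123] [23 44 68] [21 24 35] [144 136 137] [ 50 100 116] [91 89 81]
```

```bash
cat > m1.py <<'E'
from m import *
bl=cv2.GaussianBlur(t,(3,3),0).astype(int);b_,g_,r_=bl[...,0],bl[...,1],bl[...,2]
m=big((g_>115)&(b_>75)&win(455,268,520,325)); print(m.sum()); q=quad(m); print(q.tolist()); show("rack quad",q,65); show("rack rect",rect(m)[0],65)
m=big((r_<95)&(r_-b_>12)&win(494,288,515,312)); print(m.sum());show("handle top rect",rect(m)[0],140); print(rect(m)[0])
m=big((b_>105)&win(305,245,360,295)); show("boss",rect(m)[0],33); q=quad(m);print(q.tolist());show("boss q",q,33)
m=big((r_-b_>35)&(g_-b_>25)&win(320,258,345,282)); cs,_=cv2.findContours(m.astype(np.uint8),0,1);e=cv2.fitEllipse(max(cs,key=len)); print(e, onz("top",*e[0],50)); c=cv2.moments(m.astype(np.uint8),True);print(m.sum(),c["m10"]/c["m00"],c["m01"]/c["m00"])
# jig base
m=big((abs(b_-r_)<25)&(b_>60)&win(220,225,375,330)); show("base",rect(m)[0],20)
w=win(325,262,342,280)&(bl.sum(2)<185); uu,vv=U[w],V[w]; print(len(uu)); P=np.array([onz("top",a,c,48) for a,c in zip(uu,vv)])[:,:2]; ew,ev=np.linalg.eigh(np.cov(P.T)); print("slot c",P.mean(0),"ang",np.degrees(np.arctan2(ev[1,1],ev[0,1])),ew**.5)
w=win(310,240,340,262)&(g_-r_>25); print("green",w.sum(),onz("top",U[w].mean(),V[w].mean(),33) if w.sum() else 0)
w=win(310,262,335,278)&(r_-g_>50); print("red",w.sum(),onz("top",U[w].mean(),V[w].mean(),45) if w.sum() else 0)
E
python3 m1.py
```

```text
[ 94 135 148] [36 53 65] [ 61  98 123] [23 44 68] [21 24 35] [144 136 137] [ 50 100 116] [91 89 81]
1098
[[506.0, 276.0], [509.0, 315.0], [471.0, 318.0], [468.0, 279.0]]
rack quad [ 468. -211.   65.] sides [75.9 74.9 75.7 75.2]
  edge angs [3.9, 4.8, 4.1, 4.9]
rack rect [ 467.3 -210.6   65. ] sides [78.5 78.6 78.2 78.5]
  edge angs [4.0, 3.0, 3.9, 3.3]
286
handle top rect [ 471.2 -206.2  140. ] sides [31.9 30.7 31.9 30.6]
  edge angs [89.5, 0.5, 89.4, 0.4]
[[494. 308.]
 [494. 290.]
 [511. 290.]
 [511. 308.]]
boss [517.9  92.7  33. ] sides [70.7 70.5 70.5 70.3]
  edge angs [19.0, 18.9, 18.8, 19.1]
[[342.0, 248.0], [353.0, 280.0], [322.0, 291.0], [311.0, 259.0]]
boss q [517.7  93.3  33. ] sides [68.  66.1 67.8 66.3]
  edge angs [19.4, 19.9, 19.6, 20.1]
((335.93365478515625, 267.9923400878906), (5.0021538734436035, 11.846345901489258), 153.82064819335938) [521.1835887   86.45318986  50.        ]
54 335.8703703703704 267.962962962963
base [493.9 164.2  20. ] sides [269.4 109.6 268.2 108.5]
  edge angs [19.0, 18.8, 18.8, 19.5]
0Traceback (most recent call last):
  File "m1.py", line 9, in <module>
    w=win(325,262,342,280)&(bl.sum(2)<185); uu,vv=U[w],V[w]; print(len(uu)); P=np.array([onz("top",a,c,48) for a,c in zip(uu,vv)])[:,:2]; ew,ev=np.linalg.eigh(np.cov(P.T)); print("slot c",P.mean(0),"ang",np.degrees(np.arctan2(ev[1,1],ev[0,1])),ew**.5)
                                                                               ~~~~~~~~~~~~~~~~~~~~~~~~~~~~~~~~~~~~~~~~~~~~~~~~~~~^^^^^^
IndexError: too many indices for array: array is 1-dimensional, but 2 were indexed
```

```bash
sed -i '/^w=win(325/d' m1.py
cat >> m1.py <<'E'
print("----")
q=[((x+.5)/8-.5+445,(y+.5)/8-.5+265) for x,y in((403,228),(525,222),(537,340),(415,350))]; show("handle manual",q,140)
q=[((x+.5)/8-.5+445,(y+.5)/8-.5+265) for x,y in((172,100),(497,90),(525,413),(193,435))]; show("rack manual",q,65)
g=cv2.cvtColor(t,cv2.COLOR_BGR2GRAY).astype(float); C=proj("top",[518.0,93,50]); print("screw proj",C)
w=((U-C[0])**2+(V-C[1])**2<36); wt=np.clip(85-g,0,60)*w; print(g[260:278,325:343].astype(int))
P=np.array([onz("top",a,c,50)[:2] for a,c in zip(U[w],V[w])]);k=wt[w];mu=(P*k[:,None]).sum(0)/k.sum();cv=np.cov(P.T,aweights=k+1e-9);ew,ev=np.linalg.eigh(cv);print("slot",mu,np.degrees(np.arctan2(ev[1,1],ev[0,1])),ew**.5)
E
python3 m1.py|sed -n '/base/,$p'
```

```text
base [493.9 164.2  20. ] sides [269.4 109.6 268.2 108.5]
  edge angs [19.0, 18.8, 18.8, 19.5]
green 8 [544.64021686 102.14683958  33.        ]
red 12 [518.63025361 114.30611208  45.        ]
----
handle manual [ 469.1 -207.7  140. ] sides [27.5 26.3 27.6 27.1]
  edge angs [3.2, 5.3, 5.0, 5.2]
rack manual [ 468.  -209.8   65. ] sides [80.2 78.6 81.7 81.2]
  edge angs [2.2, 4.4, 4.1, 3.3]
screw proj [332.60695363 269.57958316]
[[132 137 136 136 134 137 137 131 131 133 132 134 133 136 135 133 136 136]
 [135 133 137 138 137 134 136 135 135 134 133 134 135 136 135 131 133 135]
 [137 138 134 134 131 126 124 126 130 126 128 134 135 134 133 133 137 135]
 [136 135 133 126 117 105 103 107 114 115 114 117 132 138 134 137 135 134]
 [132 133 125 108  91  69  83 100 103 106 104 109 124 133 137 135 136 134]
 [134 128 114  99  87  68  74  89  97 107 103 105 118 127 132 139 133 136]
 [132 127 114  99  95  79  72  82  95 102 103 102 104 114 127 133 136 133]
 [129 117 107 106  93  88  67  73  94  99 106 109 107 106 115 131 135 136]
 [109 108 109 107 103  90  73  67  83 104 106 106 107 108 115 130 135 142]
 [ 96  99 100 106 107  93  81  67  71  89 104 103 107 104 112 122 137 136]
 [107  97 104 107 104 107  97  71  70  85  99 109 105 105 109 122 136 136]
 [119 105  98 100 107 104  99  83  67  74  94 100 108 107 114 127 132 134]
 [133 115 101 101 102 109 105  89  73  66  87  99 104 104 119 129 136 133]
 [137 126 113 104 103 107 104  99  83  67  69  91 105 112 126 137 136 136]
 [139 135 119 107 102 106 104 104  94  77  61  85 103 122 131 135 137 134]
 [136 137 131 124 115 109 108 106 104  81  77  94 115 129 132 136 135 134]
 [137 135 136 133 121 116 114 112 109 103 103 117 129 136 133 134 135 134]
 [136 136 132 136 132 128 126 127 125 125 126 133 138 140 137 138 135 139]]
slot [517.42686715  92.83484401] -153.53806053370445 [1.03900066 6.65191093]
```

```bash
cat > go.py <<'E'
from h import *
import sys
def go(x,y,z,yaw=None):
    s=env.state(); M=R.from_euler("xyz",s["tcp_rot"]); d=M.inv().apply(np.array([x,y,z])-s["eef_pos"])/10
    print("t",round(s["t"],2),"pos",s["eef_pos"].round(1),"rot deg",np.degrees(s["tcp_rot"]).round(2),"open",round(float(s["opening"]),3),"F",s["ft_force"].round(2),"M",s["moment"].round(3),"j6",round(float(s["joints"][5]),2))
    print("tool cm",d.round(3))
    if yaw is not None:
        T=R.from_euler("xyz",[-np.pi/2,0,np.radians(yaw)]); print("rotvec tool",(M.inv()*T).as_rotvec().round(4))
if __name__=="__main__": go(*map(float,sys.argv[1:]))
E
python3 go.py 468.5 -209 200 4.5
```

```text
t 0.1 pos [ 194.7 -593.7  233.1] rot deg [-8.999e+01  5.000e-02 -7.185e+01] open 0.999 F [ 0.49 -0.74 -0.27] M [-0.046  0.015  0.031] j6 -0.11
tool cm [-28.024   3.345  38.003]
rotvec tool [-7.0000e-04 -1.3325e+00 -7.0000e-04]
```

Call:
move_arm:
  rows:
    - {"tx":-1.75,"tz":2.37,"ty":0.2}
    - {"tx":-1.75,"tz":2.37,"ty":0.2}
    - {"tx":-1.75,"tz":2.37,"ty":0.2}
    - {"tx":-1.75,"tz":2.37,"ty":0.2}
    - {"tx":-1.75,"tz":2.37,"ty":0.2}
    - {"tx":-1.75,"tz":2.37,"ty":0.2}
    - {"tx":-1.75,"tz":2.37,"ty":0.2}
    - {"tx":-1.75,"tz":2.37,"ty":0.2}
    - {"tx":-1.75,"tz":2.37,"ty":0.2}
    - {"tx":-1.75,"tz":2.37,"ty":0.2}

```text
validation failed for argument at $.ro...
```

Call:
move_arm:
  rows:
    - {"tx":-1.75,"tz":2.37,"ty":0.2}
    - {"tx":-1.75,"tz":2.37,"ty":0.2}
    - {"tx":-1.75,"tz":2.37,"ty":0.2}
    - {"tx":-1.75,"tz":2.37,"ty":0.2}
    - {"tx":-1.75,"tz":2.37,"ty":0.2}
    - {"tx":-1.75,"tz":2.37,"ty":0.2}
    - {"ry":-0.12}
    - {"ry":-0.12}
    - {"ry":-0.12}
    - {"ry":-0.12}

```text
validation failed for argument at $.ro...
```

Call:
move_arm:
  rows:
    - {"ry":-0.12}
    - {"ry":-0.12}
    - {"ry":-0.12}
    - {"ry":-0.12}
    - {"ry":-0.12}
    - {"ry":-0.12}
    - {"ry":-0.12}
    - {}
    - {}

```text
validation failed for argument at $.ro...
```

```bash
python3 go.py 468.5 -209 170 4.5
python3 - <<'E'
from h import *
p,d=env.read_camera("side"); cv2.imwrite("pics/side1.png",p)
E
```

```text
t 0.1 pos [ 194.7 -593.7  233.1] rot deg [-8.999e+01  5.000e-02 -7.185e+01] open 0.999 F [ 0.49 -0.74 -0.27] M [-0.046  0.015  0.031] j6 -0.11
tool cm [-28.021   6.345  38.002]
rotvec tool [-7.0000e-04 -1.3325e+00 -7.0000e-04]
```

View pics/side1.png

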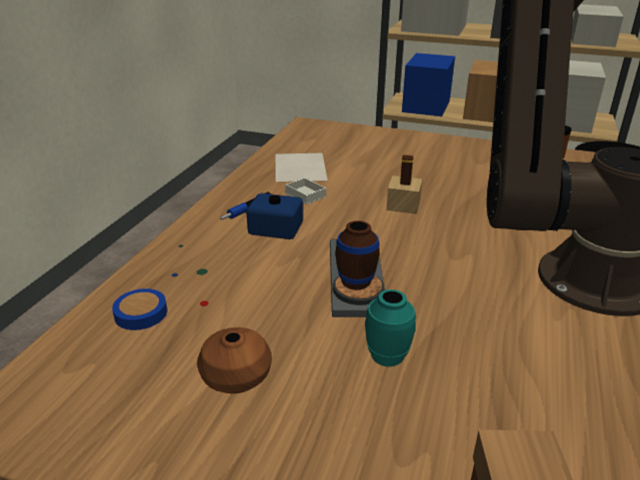

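The rows were refused (validation), so nothing moved and the picture is unchanged. Every key is probably required, so I'll give them all.

Call:
move_arm:
  rows:
    - {"tx":-1.75,"ty":0.2,"tz":2.37,"rx":0,"ry":0,"rz":0,"grip":100}
    - {"tx":-1.75,"ty":0.2,"tz":2.37,"rx":0,"ry":0,"rz":0,"grip":100}
    - {"tx":-1.75,"ty":0.2,"tz":2.37,"rx":0,"ry":0,"rz":0,"grip":100}
    - {"tx":-1.75,"ty":0.2,"tz":2.37,"rx":0,"ry":0,"rz":0,"grip":100}
    - {"tx":-1.75,"ty":0.2,"tz":2.37,"rx":0,"ry":0,"rz":0,"grip":100}
    - {"tx":-1.75,"ty":0.2,"tz":2.37,"rx":0,"ry":0,"rz":0,"grip":100}
    - {"tx":-1.75,"ty":0.2,"tz":2.37,"rx":0,"ry":0,"rz":0,"grip":100}
    - {"tx":-1.75,"ty":0.2,"tz":2.37,"rx":0,"ry":0,"rz":0,"grip":100}
    - {"tx":-1.75,"ty":0.2,"tz":2.37,"rx":0,"ry":0,"rz":0,"grip":100}
    - {"tx":-1.75,"ty":0.2,"tz":2.37,"rx":0,"ry":0,"rz":0,"grip":100}

```text
t: 0.98
eef_pos: [366.0, -352.5, 213.5]
tcp_rot: [-1.571, 0.0, -1.254]
ft_force: [0.4, -0.5, 0.1]
opening: 1.0
```

Call:
move_arm:
  rows:
    - {"tx":-1.75,"ty":0.2,"tz":2.37,"rx":0,"ry":0,"rz":0,"grip":100}
    - {"tx":-1.75,"ty":0.2,"tz":2.37,"rx":0,"ry":0,"rz":0,"grip":100}
    - {"tx":-1.75,"ty":0.2,"tz":2.37,"rx":0,"ry":0,"rz":0,"grip":100}
    - {"tx":-1.75,"ty":0.2,"tz":2.37,"rx":0,"ry":0,"rz":0,"grip":100}
    - {"tx":-1.75,"ty":0.2,"tz":2.37,"rx":0,"ry":0,"rz":0,"grip":100}
    - {"tx":-1.75,"ty":0.2,"tz":2.37,"rx":0,"ry":0,"rz":0,"grip":100}
    - {"tx":0,"ty":0,"tz":0,"rx":0,"ry":-0.12,"rz":0,"grip":100}
    - {"tx":0,"ty":0,"tz":0,"rx":0,"ry":-0.12,"rz":0,"grip":100}
    - {"tx":0,"ty":0,"tz":0,"rx":0,"ry":-0.12,"rz":0,"grip":100}
    - {"tx":0,"ty":0,"tz":0,"rx":0,"ry":-0.12,"rz":0,"grip":100}

```text
t: 1.82
eef_pos: [467.9, -209.4, 201.5]
tcp_rot: [-1.571, 0.0, -0.767]
ft_force: [0.7, 0.2, -0.2]
opening: 1.003
```

Call:
move_arm:
  rows:
    - {"tx":0,"ty":0,"tz":0,"rx":0,"ry":-0.12,"rz":0,"grip":100}
    - {"tx":0,"ty":0,"tz":0,"rx":0,"ry":-0.12,"rz":0,"grip":100}
    - {"tx":0,"ty":0,"tz":0,"rx":0,"ry":-0.12,"rz":0,"grip":100}
    - {"tx":0,"ty":0,"tz":0,"rx":0,"ry":-0.12,"rz":0,"grip":100}
    - {"tx":0,"ty":0,"tz":0,"rx":0,"ry":-0.12,"rz":0,"grip":100}
    - {"tx":0,"ty":0,"tz":0,"rx":0,"ry":-0.12,"rz":0,"grip":100}
    - {"tx":0,"ty":0,"tz":0,"rx":0,"ry":-0.12,"rz":0,"grip":100}
    - {"tx":0,"ty":0,"tz":0,"rx":0,"ry":0,"rz":0,"grip":100}
    - {"tx":0,"ty":0,"tz":0,"rx":0,"ry":0,"rz":0,"grip":100}

```text
t: 2.57
eef_pos: [467.8, -209.7, 201.5]
tcp_rot: [-1.571, 0.0, 0.062]
ft_force: [0.2, -0.9, 0.3]
opening: 0.998
```

```bash
python3 go.py 468.5 -209 105 4.5
python3 - <<'E'
from h import *
p,d=env.read_camera("side"); cv2.imwrite("pics/side2.png",p[60:260,300:620].repeat(2,0).repeat(2,1))
p,d=env.read_camera("top"); cv2.imwrite("pics/top2.png",p)
E
```

```text
t 2.57 pos [ 467.8 -209.7  201.5] rot deg [-9.00e+01  1.00e-02  3.57e+00] open 0.998 F [ 0.23 -0.89  0.3 ] M [-0.044 -0.156  0.059] j6 -0.61
tool cm [0.077 9.654 0.063]
rotvec tool [-0.     -0.0163 -0.0002]
```

View pics/side2.png

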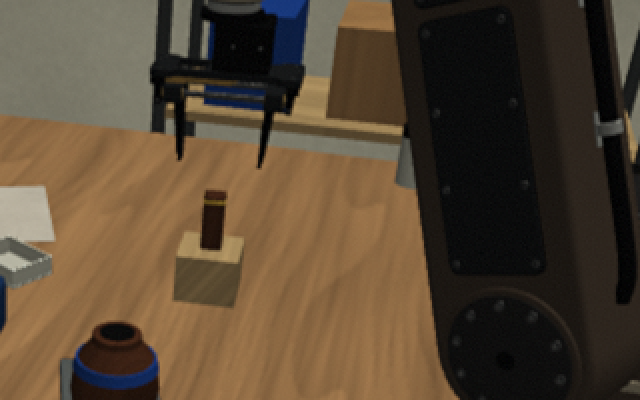

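View pics/top2.png

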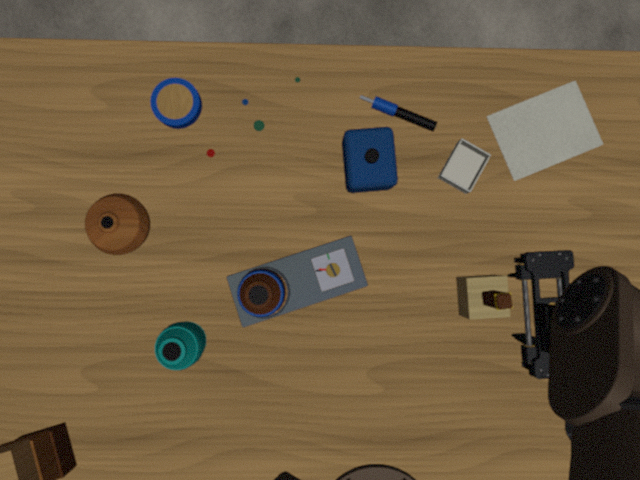

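The side view (crop pixel 180–265,165) shows the jaws straddling the handle (213,215) centrally. The top view shows the rest of the bench unchanged. Lowering to grasp.

Call:
move_arm:
  rows:
    - {"tx":0.08,"ty":2.4,"tz":0.06,"rx":0,"ry":-0.016,"rz":0,"grip":100}
    - {"tx":0,"ty":2.4,"tz":0,"rx":0,"ry":0,"rz":0,"grip":60}
    - {"tx":0,"ty":2.4,"tz":0,"rx":0,"ry":0,"rz":0,"grip":60}
    - {"tx":0,"ty":2.4,"tz":0,"rx":0,"ry":0,"rz":0,"grip":60}
    - {"tx":0,"ty":0,"tz":0,"rx":0,"ry":0,"rz":0,"grip":40}
    - {"tx":0,"ty":0,"tz":0,"rx":0,"ry":0,"rz":0,"grip":10}
    - {"tx":0,"ty":0,"tz":0,"rx":0,"ry":0,"rz":0,"grip":10}
    - {"tx":0,"ty":0,"tz":0,"rx":0,"ry":0,"rz":0,"grip":10}
    - {"tx":0,"ty":0,"tz":0,"rx":0,"ry":0,"rz":0,"grip":10}
    - {"tx":0,"ty":0,"tz":0,"rx":0,"ry":0,"rz":0,"grip":10}

```text
t: 3.5
eef_pos: [468.9, -209.2, 106.6]
tcp_rot: [-1.572, -0.001, 0.082]
ft_force: [-0.3, 0.3, 0.0]
opening: 0.426
```

```bash
python3 go.py 468.5 -209 185 4.5
```

```text
t 3.5 pos [ 468.9 -209.2  106.6] rot deg [-9.006e+01 -8.000e-02  4.690e+00] open 0.426 F [-0.27  0.28  0.02] M [-0.035 -0.111  0.03 ] j6 -0.63
tool cm [-0.027 -7.839  0.018]
rotvec tool [0.0011 0.0033 0.0014]
```

Call:
move_arm:
  rows:
    - {"tx":0,"ty":0,"tz":0,"rx":0,"ry":0,"rz":0,"grip":0}
    - {"tx":0,"ty":0,"tz":0,"rx":0,"ry":0,"rz":0,"grip":0}
    - {"tx":0,"ty":0,"tz":0,"rx":0,"ry":0,"rz":0,"grip":0}
    - {"tx":0,"ty":0,"tz":0,"rx":0,"ry":0,"rz":0,"grip":0}
    - {"tx":0,"ty":0,"tz":0,"rx":0,"ry":0,"rz":0,"grip":0}
    - {"tx":0,"ty":0,"tz":0,"rx":0,"ry":0,"rz":0,"grip":0}

```text
t: 4.0
eef_pos: [468.7, -209.2, 106.0]
tcp_rot: [-1.571, -0.0, 0.082]
ft_force: [-0.3, 1.2, 6.4]
opening: 0.299
```

```bash
python3 go.py 468.5 -209 185 4.5
```

```text
t 4.0 pos [ 468.7 -209.2  106. ] rot deg [-9.002e+01 -3.000e-02  4.700e+00] open 0.299 F [-0.29  1.18  6.35] M [ 0.049  0.006 -0.047] j6 -0.63
tool cm [-0.016 -7.896  0.014]
rotvec tool [0.0004 0.0034 0.0005]
```

Call:
move_arm:
  rows:
    - {"tx":0,"ty":-1.0,"tz":0,"rx":0,"ry":0,"rz":0,"grip":0}
    - {"tx":0,"ty":-2.0,"tz":0,"rx":0,"ry":0,"rz":0,"grip":0}
    - {"tx":0,"ty":-2.5,"tz":0,"rx":0,"ry":0,"rz":0,"grip":0}
    - {"tx":0,"ty":-2.5,"tz":0,"rx":0,"ry":0,"rz":0,"grip":0}
    - {"tx":0,"ty":-2.0,"tz":0,"rx":0,"ry":0,"rz":0,"grip":0}
    - {"tx":0,"ty":0,"tz":0,"rx":0,"ry":0,"rz":0,"grip":0}
    - {"tx":0,"ty":0,"tz":0,"rx":0,"ry":0,"rz":0,"grip":0}

```text
t: 4.58
eef_pos: [468.7, -209.1, 206.5]
tcp_rot: [-1.572, -0.002, 0.082]
ft_force: [-0.0, 0.4, -1.2]
opening: 0.301
```

```bash
python3 go.py 518 93 205 36
python3 - <<'E'
from h import *
p,d=env.read_camera("side"); cv2.imwrite("pics/side3f.png",p);crop(p,360,80,460,220,4,"side3.png")
p,d=env.read_camera("top"); cv2.imwrite("pics/top3f.png",p);crop(p,450,250,600,350,5,"top3.png")
E
```

```text
t 4.58 pos [ 468.7 -209.1  206.5] rot deg [-9.007e+01 -9.000e-02  4.700e+00] open 0.301 F [-0.    0.37 -1.24] M [ 0.011 -0.141  0.028] j6 -0.63
tool cm [ 7.394  0.128 29.703]
rotvec tool [ 0.0017 -0.5462  0.0012]
```

View pics/side3.png

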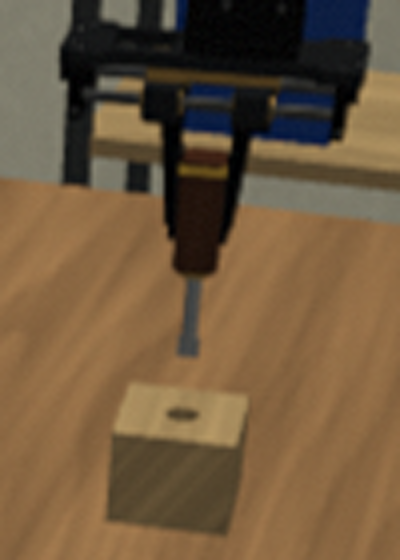

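View pics/top3.png

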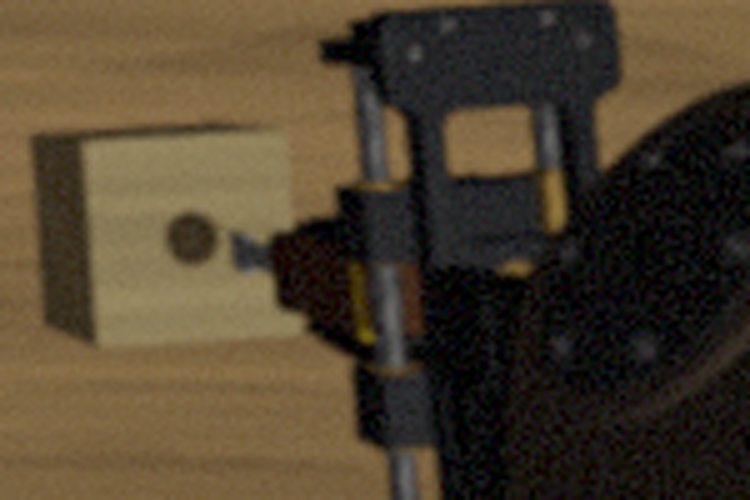

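Side crop (188,350) shows the driver held upright with its broad blade face to the side camera. The blade width therefore lies along tool x; the top crop's flare at (240,250) agrees. The empty hole is at top crop (192,238). Moving over the screw.

Call:
move_arm:
  rows:
    - {"tx":0.4,"ty":0,"tz":1.5,"rx":0,"ry":0,"rz":0,"grip":0}
    - {"tx":0.8,"ty":0,"tz":3.3,"rx":0,"ry":0,"rz":0,"grip":0}
    - {"tx":0.8,"ty":0,"tz":3.3,"rx":0,"ry":0,"rz":0,"grip":0}
    - {"tx":0.8,"ty":0,"tz":3.3,"rx":0,"ry":0,"rz":0,"grip":0}
    - {"tx":0.8,"ty":0,"tz":3.3,"rx":0,"ry":0,"rz":0,"grip":0}
    - {"tx":0.8,"ty":0,"tz":3.3,"rx":0,"ry":0,"rz":0,"grip":0}
    - {"tx":0.8,"ty":0,"tz":3.3,"rx":0,"ry":0,"rz":0,"grip":0}
    - {"tx":0.8,"ty":0,"tz":3.3,"rx":0,"ry":0,"rz":0,"grip":0}
    - {"tx":0.8,"ty":0,"tz":3.3,"rx":0,"ry":0,"rz":0,"grip":0}
    - {"tx":0.6,"ty":0,"tz":1.8,"rx":0,"ry":0,"rz":0,"grip":0}

```text
t: 5.52
eef_pos: [517.5, 95.9, 204.3]
tcp_rot: [-1.57, 0.002, 0.083]
ft_force: [0.2, -0.4, -1.5]
opening: 0.296
```

Call:
move_arm:
  rows:
    - {"tx":0,"ty":0,"tz":0,"rx":0,"ry":-0.11,"rz":0,"grip":0}
    - {"tx":0,"ty":0,"tz":0,"rx":0,"ry":-0.11,"rz":0,"grip":0}
    - {"tx":0,"ty":0,"tz":0,"rx":0,"ry":-0.11,"rz":0,"grip":0}
    - {"tx":0,"ty":0,"tz":0,"rx":0,"ry":-0.11,"rz":0,"grip":0}
    - {"tx":0,"ty":0,"tz":0,"rx":0,"ry":-0.11,"rz":0,"grip":0}
    - {"tx":0,"ty":1.5,"tz":0,"rx":0,"ry":0,"rz":0,"grip":0}
    - {"tx":0,"ty":1.5,"tz":0,"rx":0,"ry":0,"rz":0,"grip":0}
    - {"tx":0,"ty":0,"tz":0,"rx":0,"ry":0,"rz":0,"grip":0}
    - {"tx":0,"ty":0,"tz":0,"rx":0,"ry":0,"rz":0,"grip":0}

```text
t: 6.27
eef_pos: [517.4, 93.0, 174.4]
tcp_rot: [-1.569, 0.003, 0.632]
ft_force: [-0.2, -1.4, -0.5]
opening: 0.293
```

```bash
python3 go.py 518 93 165 36
python3 - <<'E'
from h import *
p,d=env.read_camera("side"); cv2.imwrite("pics/side4f.png",p);crop(p,300,110,430,240,4,"side4.png")
p,d=env.read_camera("top"); cv2.imwrite("pics/top4f.png",p);crop(p,290,220,390,300,8,"top4.png")
print(proj("side",[518,93,50]),proj("side",[518,93,74.5]),proj("top",[518,93,74.5]),onz("top",488,297.2,65))
E
```

```text
t 6.27 pos [517.4  93.  174.4] rot deg [-89.9    0.16  36.2 ] open 0.293 F [-0.25 -1.44 -0.46] M [ 0.03  -0.14  -0.022] j6 -0.58
tool cm [ 0.05   0.941 -0.031]
rotvec tool [-0.0017  0.0036 -0.0028]
[356.08873175 239.99941293] [356.50330601 230.40830046] [333.25502004 269.99122092] [ 467.47913577 -209.9465315    65.        ]
```

View pics/side4.png

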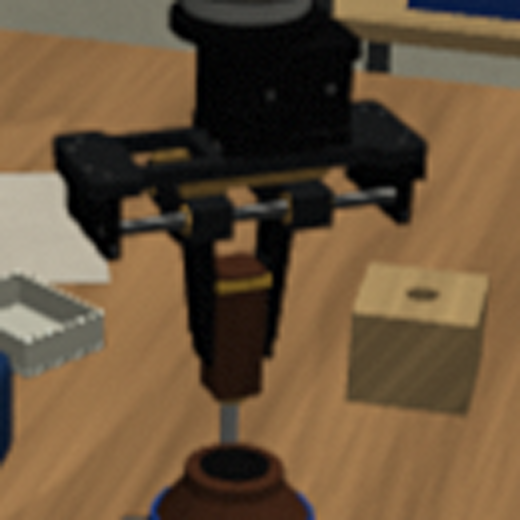

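View pics/top4.png

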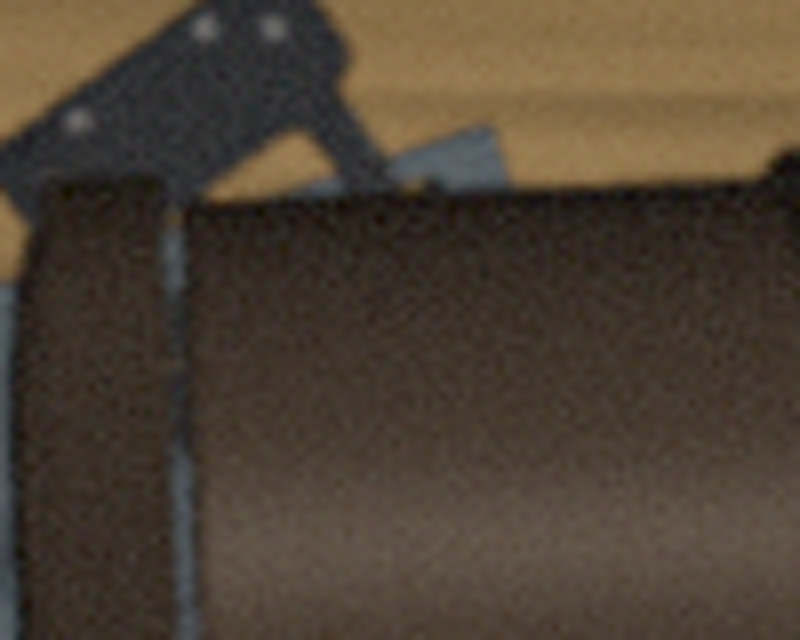

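The top view is blocked by the arm and the side view has the blade behind the vase. I'll get the tip-to-TCP offset, camera bias included, from the pair of pictures taken above the rack.

Run:
```python
from h import *
p=cv2.imread("pics/top3f.png"); crop(p,480,285,520,325,16,"top3z.png")
p=cv2.imread("pics/side3f.png"); crop(p,390,145,430,185,16,"side3z.png")
print(proj("top",[468.7,-209.1,105.5]),proj("side",[468.7,-209.1,105.5]),proj("side",[517.4,93,112]))
T=np.array([468.7,-209.1,105.5]);c,s=np.cos(.082),np.sin(.082)
for k in(-7,7): print("blade end",proj("top",T+[k*c,k*s,0]),proj("side",T+[k*c,k*s,0]))
```

```text
[496.13371126 298.56902448] [407.09990867 168.22837854] [357.42148136 215.39573155]
blade end [496.47365495 302.34448274] [409.81888565 168.51054192]
blade end [495.79403014 294.79648225] [404.38603895 167.94674517]
```

View pics/top3z.png

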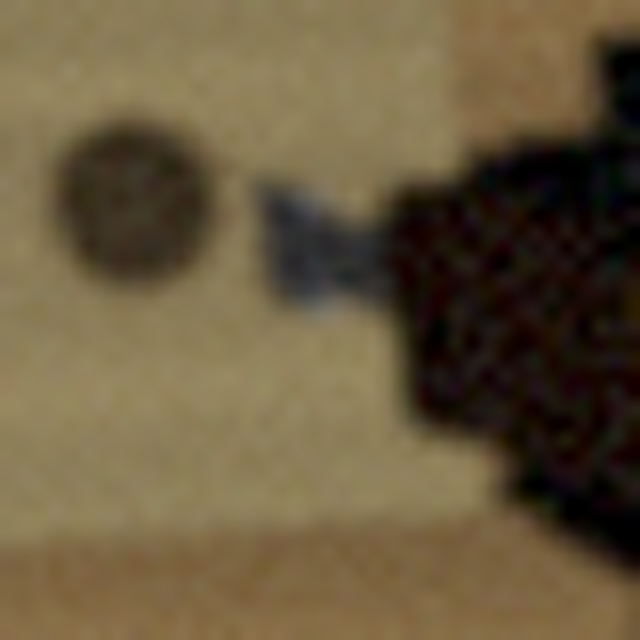

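View pics/side3z.png

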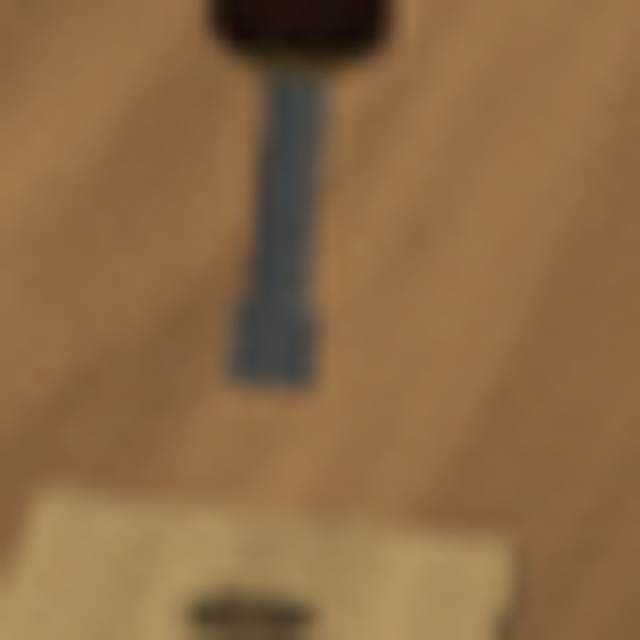

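Run:
```python
from h import *
print("hole side",onz("side",405.3,182.75,65), "hole top",onz("top",487.94,297.2,65))
print("shaft proj side",proj("side",[468.7,-209.1,160]))
print("tip top",onz("top",496.2,299.5,105.5),"tip side ray at y",[ (lambda e,d:e+d*(-209.1-e[1])/d[1])(*ray("side",406.4,168.6))])
# handle/jig base side check: rack top corners side from crop c_rackside
for x,y in((150,345),(392,372),(412,270),(182,245)): 
    print(onz("side",(x+.5)/8-.5+370,(y+.5)/8-.5+145,65).round(1))
s=cv2.imread("pics/side3f.png"); crop(s,385,100,425,140,16,"side3h.png")
```

```text
hole side [ 469.73129496 -207.43249459   65.        ] hole top [ 467.47824431 -209.82850565   65.        ]
shaft proj side [408.88363632 148.3080608 ]
tip top [ 466.97895149 -209.20849979  105.5       ] tip side ray at y [array([ 470.42055941, -209.1       ,  104.21098997])]
[ 504.9 -163.3   65. ]
[ 427.9 -169.6   65. ]
[ 435.8 -248.9   65. ]
[ 512.3 -243.    65. ]
```

View pics/side3h.png

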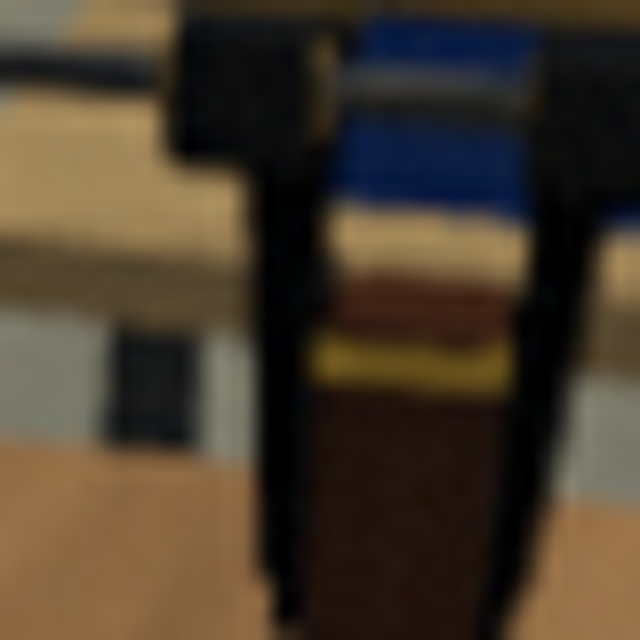

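Run:
```python
from h import *
p=cv2.imread("pics/side0.png"); crop(p,320,225,395,320,8,"side0j.png")
C=np.array([518,93]);a=np.radians(18.9);X=np.array([np.cos(a),np.sin(a)]);Y=np.array([-np.sin(a),np.cos(a)])
for x,y in((-55,-60),(55,-60),(55,210),(-55,210)):
    q=C+x*X+y*Y; u=proj("side",[*q,20]); print(x,y,q,u,(u-[320,225])*8)
```

```text
-55 -60 [485.40035036  18.41942047] [377.70437148 238.01721643] [461.63497185 104.13773143]
55 -60 [589.46973983  54.05033647] [330.63688914 237.85006236] [ 85.09511314 102.80049886]
55 210 [502.01203691 309.49338335] [333.07542139 308.82581752] [104.60337113 670.6065402 ]
-55 210 [397.94264744 273.86246735] [390.00367047 308.93713769] [560.02936374 671.49710156]
```

View pics/side0j.png

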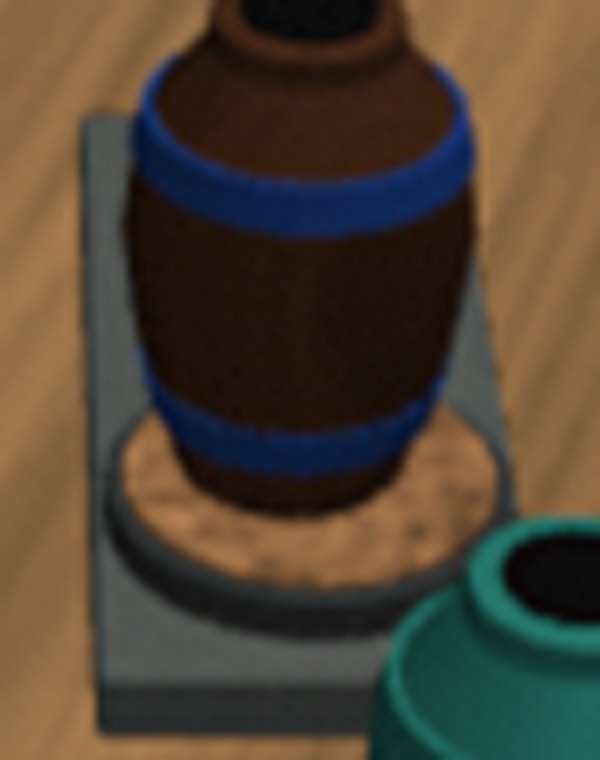

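The side camera sits about (+1.5,+3) mm from the top one at the jig, and (+2,+2.5) at the rack. The known tip lies at about top +(1.5,0). Screw target in the robot frame is therefore ≈ (519.3, 93.1).

```bash
python3 go.py 519.3 93.1 154 44
```

```text
t 6.37 pos [518.1  93.  175.7] rot deg [-8.999e+01  2.000e-02  3.621e+01] open 0.295 F [ 0.65  0.15 -0.79] M [ 0.004 -0.171  0.028] j6 -0.58
tool cm [ 0.102  2.169 -0.062]
rotvec tool [-0.0002 -0.136  -0.0004]
```

Call:
move_arm:
  rows:
    - {"tx":0.1,"ty":0.6,"tz":-0.06,"rx":0,"ry":-0.068,"rz":0,"grip":0}
    - {"tx":0,"ty":0.7,"tz":0,"rx":0,"ry":-0.068,"rz":0,"grip":0}
    - {"tx":0,"ty":0.7,"tz":0,"rx":0,"ry":0,"rz":0,"grip":0}
    - {"tx":0,"ty":0,"tz":0,"rx":0,"ry":0,"rz":0,"grip":0}
    - {"tx":0,"ty":0,"tz":0,"rx":0,"ry":0,"rz":0,"grip":0}

```text
t: 6.78
eef_pos: [519.2, 93.1, 155.7]
tcp_rot: [-1.571, 0.0, 0.766]
ft_force: [0.3, 0.3, -0.4]
opening: 0.297
```

```bash
python3 go.py 519.3 93.1 149 44
```

```text
t 6.78 pos [519.2  93.1 155.7] rot deg [-8.999e+01  2.000e-02  4.388e+01] open 0.297 F [ 0.33  0.26 -0.4 ] M [ 0.017 -0.155 -0.008] j6 -0.71
tool cm [ 0.006  0.667 -0.01 ]
rotvec tool [-0.0001 -0.0021 -0.0003]
```

Descend in small steps, watching the force.

Call:
move_arm:
  rows:
    - {"tx":0,"ty":0.25,"tz":0,"rx":0,"ry":0,"rz":0,"grip":0}
    - {"tx":0,"ty":0.2,"tz":0,"rx":0,"ry":0,"rz":0,"grip":0}
    - {"tx":0,"ty":0,"tz":0,"rx":0,"ry":0,"rz":0,"grip":0}

```text
t: 7.03
eef_pos: [519.2, 93.1, 151.0]
tcp_rot: [-1.571, -0.0, 0.767]
ft_force: [0.3, -0.2, 0.3]
opening: 0.295
```

Call:
move_arm:
  rows:
    - {"tx":0,"ty":0.1,"tz":0,"rx":0,"ry":0,"rz":0,"grip":0}
    - {"tx":0,"ty":0.1,"tz":0,"rx":0,"ry":0,"rz":0,"grip":0}
    - {"tx":0,"ty":0,"tz":0,"rx":0,"ry":0,"rz":0,"grip":0}

```text
t: 7.28
eef_pos: [519.2, 93.1, 149.1]
tcp_rot: [-1.571, -0.0, 0.768]
ft_force: [0.2, 0.4, 1.3]
opening: 0.299
```

Call:
move_arm:
  rows:
    - {"tx":0,"ty":0.1,"tz":0,"rx":0,"ry":0,"rz":0,"grip":0}
    - {"tx":0,"ty":0,"tz":0,"rx":0,"ry":0,"rz":0,"grip":0}
    - {"tx":0,"ty":0,"tz":0,"rx":0,"ry":0,"rz":0,"grip":0}

```text
t: 7.53
eef_pos: [519.3, 93.1, 148.2]
tcp_rot: [-1.571, -0.0, 0.768]
ft_force: [0.3, -0.1, 1.8]
opening: 0.296
```

```bash
python3 go.py 519.3 93.1 149 44
```

```text
t 7.53 pos [519.3  93.1 148.2] rot deg [-9.001e+01 -1.000e-02  4.400e+01] open 0.296 F [ 0.33 -0.14  1.78] M [-0.003 -0.155  0.021] j6 -0.72
tool cm [ 0.002 -0.081 -0.003]
rotvec tool [0.0002 0.     0.0001]
```

Contact came at TCP z ≈ 151 as predicted, with about 2.8 N on the spring. Now turning clockwise lightly.

Call:
move_arm:
  rows:
    - {"tx":0,"ty":0.1,"tz":0,"rx":0,"ry":0.04,"rz":0,"grip":0}
    - {"tx":0,"ty":0,"tz":0,"rx":0,"ry":0.04,"rz":0,"grip":0}
    - {"tx":0,"ty":0,"tz":0,"rx":0,"ry":0,"rz":0,"grip":0}

```text
t: 7.78
eef_pos: [519.4, 93.0, 147.3]
tcp_rot: [-1.571, -0.0, 0.686]
ft_force: [-0.5, -0.9, 1.9]
opening: 0.297
```

Call:
move_arm:
  rows:
    - {"tx":0,"ty":0,"tz":0,"rx":0,"ry":0.04,"rz":0,"grip":0}
    - {"tx":0,"ty":0,"tz":0,"rx":0,"ry":0,"rz":0,"grip":0}
    - {"tx":0,"ty":0,"tz":0,"rx":0,"ry":0,"rz":0,"grip":0}

```text
t: 8.03
eef_pos: [519.4, 93.1, 147.3]
tcp_rot: [-1.571, -0.0, 0.65]
ft_force: [0.5, -1.4, 2.1]
opening: 0.296
```

Call:
move_arm:
  rows:
    - {"tx":0,"ty":0,"tz":0,"rx":0,"ry":0.04,"rz":0,"grip":0}
    - {"tx":0,"ty":0,"tz":0,"rx":0,"ry":0,"rz":0,"grip":0}
    - {"tx":0,"ty":0,"tz":0,"rx":0,"ry":0,"rz":0,"grip":0}

```text
t: 8.28
eef_pos: [518.8, 93.2, 146.9]
tcp_rot: [-1.57, 0.001, 0.61]
ft_force: [-0.3, -0.2, -0.7]
opening: 0.297
```

Call:
move_arm:
  rows:
    - {"tx":0,"ty":0,"tz":0,"rx":0,"ry":0.04,"rz":0,"grip":0}
    - {"tx":0,"ty":0,"tz":0,"rx":0,"ry":0,"rz":0,"grip":0}
    - {"tx":0,"ty":0,"tz":0,"rx":0,"ry":0,"rz":0,"grip":0}

```text
t: 8.53
eef_pos: [518.9, 93.1, 146.9]
tcp_rot: [-1.57, 0.001, 0.57]
ft_force: [-0.4, 1.1, -0.9]
opening: 0.297
```

```bash
python3 go.py 519.3 93.1 149 20
```

```text
t 8.53 pos [518.9  93.1 146.9] rot deg [-8.998e+01  4.000e-02  3.267e+01] open 0.297 F [-0.44  1.05 -0.92] M [ 0.061 -0.061 -0.025] j6 -0.52
tool cm [ 0.033 -0.215 -0.027]
rotvec tool [-0.0003  0.2211 -0.0008]
```

It dropped: at yaw ≈ 36° the force fell to nil, with the blade about 4 mm into the slot. Seat it gently, then turn clockwise in steps.

Call:
move_arm:
  rows:
    - {"tx":0,"ty":0.15,"tz":0,"rx":0,"ry":0.05,"rz":0,"grip":0}
    - {"tx":0,"ty":0.15,"tz":0,"rx":0,"ry":0.05,"rz":0,"grip":0}
    - {"tx":0,"ty":0,"tz":0,"rx":0,"ry":0,"rz":0,"grip":0}
    - {"tx":0,"ty":0,"tz":0,"rx":0,"ry":0,"rz":0,"grip":0}

```text
t: 8.87
eef_pos: [519.2, 93.1, 144.2]
tcp_rot: [-1.571, 0.0, 0.471]
ft_force: [-0.8, -0.1, 2.1]
opening: 0.299
```

```bash
python3 go.py 519.3 93.1 149 20
```

```text
t 8.87 pos [519.2  93.1 144.2] rot deg [-9.000e+01  1.000e-02  2.697e+01] open 0.299 F [-0.8  -0.1   2.12] M [ 0.004 -0.005 -0.033] j6 -0.42
tool cm [ 0.011 -0.482 -0.007]
rotvec tool [ 0.000e+00  1.216e-01 -1.000e-04]
```

Call:
move_arm:
  rows:
    - {"tx":0,"ty":0,"tz":0,"rx":0,"ry":0.05,"rz":0,"grip":0}
    - {"tx":0,"ty":0,"tz":0,"rx":0,"ry":0.05,"rz":0,"grip":0}
    - {"tx":0,"ty":0,"tz":0,"rx":0,"ry":0.05,"rz":0,"grip":0}
    - {"tx":0,"ty":0,"tz":0,"rx":0,"ry":0.05,"rz":0,"grip":0}
    - {"tx":0,"ty":0,"tz":0,"rx":0,"ry":0.05,"rz":0,"grip":0}
    - {"tx":0,"ty":0,"tz":0,"rx":0,"ry":0.05,"rz":0,"grip":0}

```text
t: 9.37
eef_pos: [519.2, 93.3, 144.3]
tcp_rot: [-1.571, -0.0, 0.168]
ft_force: [-0.2, 2.0, 2.0]
opening: 0.292
```

```bash
python3 go.py 519.3 93.1 149 -43
```

```text
t 9.37 pos [519.2  93.3 144.3] rot deg [-8.999e+01 -2.000e-02  9.640e+00] open 0.292 F [-0.21  2.04  1.96] M [ 0.424 -0.049  0.009] j6 -0.12
tool cm [ 0.004 -0.471 -0.023]
rotvec tool [-4.000e-04  9.187e-01  1.000e-04]
```

Call:
move_arm:
  rows:
    - {"tx":0,"ty":0,"tz":0,"rx":0,"ry":0.05,"rz":0,"grip":0}
    - {"tx":0,"ty":0,"tz":0,"rx":0,"ry":0.05,"rz":0,"grip":0}
    - {"tx":0,"ty":0,"tz":0,"rx":0,"ry":0.05,"rz":0,"grip":0}
    - {"tx":0,"ty":0,"tz":0,"rx":0,"ry":0.05,"rz":0,"grip":0}

```text
t: 9.7
eef_pos: [519.2, 93.3, 144.3]
tcp_rot: [-1.571, -0.0, -0.032]
ft_force: [-0.3, 1.5, 0.8]
opening: 0.291
```

```bash
python3 go.py 519.3 93.1 149 -43;  python3 - <<'E'
from h import *
p,d=env.read_camera("side"); crop(p,300,110,430,240,4,"side5.png")
p,d=env.read_camera("top"); crop(p,290,220,390,300,8,"top5.png")
E
```

```text
t 9.7 pos [519.2  93.3 144.3] rot deg [-8.998e+01 -1.000e-02 -1.820e+00] open 0.291 F [-0.26  1.47  0.83] M [ 0.472 -0.016  0.051] j6 0.08
tool cm [ 0.012 -0.473 -0.021]
rotvec tool [-3.000e-04  7.187e-01  0.000e+00]
```

View pics/top5.png

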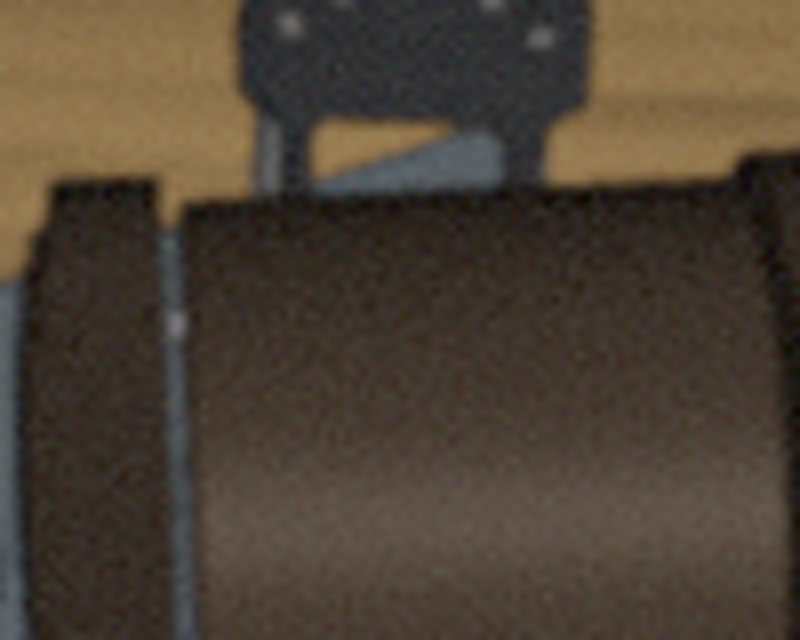

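View pics/side5.png

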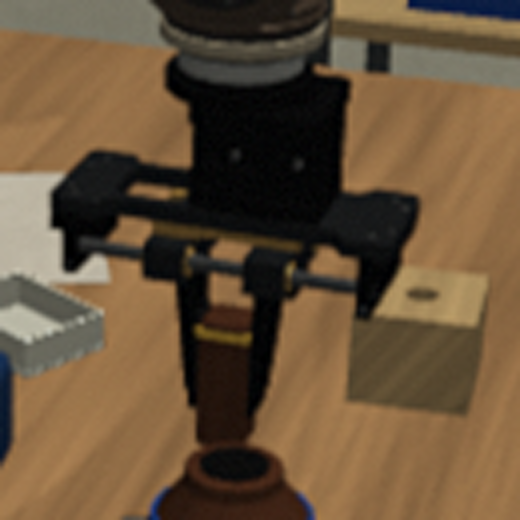

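The screw itself is hidden in both pictures: the arm covers it in top, the vase in side. The driver stands upright, and Mz ≈ 0.05 N·m shows the screw being turned. Going on.

Call:
move_arm:
  rows:
    - {"tx":0,"ty":0,"tz":0,"rx":0,"ry":0.05,"rz":0,"grip":0}
    - {"tx":0,"ty":0,"tz":0,"rx":0,"ry":0.05,"rz":0,"grip":0}
    - {"tx":0,"ty":0,"tz":0,"rx":0,"ry":0.05,"rz":0,"grip":0}
    - {"tx":0,"ty":0,"tz":0,"rx":0,"ry":0.05,"rz":0,"grip":0}
    - {"tx":0,"ty":0,"tz":0,"rx":0,"ry":0.05,"rz":0,"grip":0}
    - {"tx":0,"ty":0,"tz":0,"rx":0,"ry":0.05,"rz":0,"grip":0}

```text
t: 10.3
eef_pos: [519.2, 93.3, 144.2]
tcp_rot: [-1.57, -0.0, -0.331]
ft_force: [-0.4, 2.9, 2.7]
opening: 0.295
```

```bash
python3 go.py 519.3 93.1 149 -43
```

```text
t 10.3 pos [519.2  93.3 144.2] rot deg [-89.98  -0.   -18.95] open 0.295 F [-0.38  2.87  2.68] M [ 0.601 -0.012  0.106] j6 0.38
tool cm [ 0.018 -0.478 -0.018]
rotvec tool [-3.000e-04  4.197e-01 -0.000e+00]
```

Call:
move_arm:
  rows:
    - {"tx":0,"ty":0,"tz":0,"rx":0,"ry":0.05,"rz":0,"grip":0}
    - {"tx":0,"ty":0,"tz":0,"rx":0,"ry":0.05,"rz":0,"grip":0}
    - {"tx":0,"ty":0,"tz":0,"rx":0,"ry":0.05,"rz":0,"grip":0}
    - {"tx":0,"ty":0,"tz":0,"rx":0,"ry":0.05,"rz":0,"grip":0}

```text
t: 10.63
eef_pos: [519.1, 93.4, 144.2]
tcp_rot: [-1.571, 0.0, -0.531]
ft_force: [-0.9, 3.3, 2.7]
opening: 0.293
```

```bash
python3 go.py 519.3 93.1 149 -43
```

```text
t 10.63 pos [519.1  93.4 144.2] rot deg [-8.999e+01  1.000e-02 -3.041e+01] open 0.293 F [-0.86  3.29  2.7 ] M [0.62  0.022 0.001] j6 0.58
tool cm [ 0.029 -0.481 -0.012]
rotvec tool [-2.000e-04  2.197e-01 -2.000e-04]
```

Call:
move_arm:
  rows:
    - {"tx":-0.03,"ty":0,"tz":0.04,"rx":0,"ry":0.04,"rz":0,"grip":0}
    - {"tx":0,"ty":0,"tz":0,"rx":0,"ry":0.04,"rz":0,"grip":0}
    - {"tx":0,"ty":0,"tz":0,"rx":0,"ry":0.04,"rz":0,"grip":0}
    - {"tx":0,"ty":0,"tz":0,"rx":0,"ry":0,"rz":0,"grip":0}

```text
t: 10.97
eef_pos: [519.2, 93.6, 144.2]
tcp_rot: [-1.571, -0.0, -0.65]
ft_force: [0.2, 0.1, 2.3]
opening: 0.296
```

```bash
python3 go.py 519.3 93.1 149 -43
```

```text
t 10.97 pos [519.2  93.6 144.2] rot deg [-9.000e+01 -1.000e-02 -3.727e+01] open 0.296 F [0.18 0.14 2.28] M [ 0.085 -0.005  0.105] j6 0.7
tool cm [ 0.04  -0.481 -0.029]
rotvec tool [0.0001 0.1    0.0002]
```

Call:
move_arm:
  rows:
    - {"tx":0,"ty":0,"tz":0,"rx":0,"ry":0.04,"rz":0,"grip":0}
    - {"tx":0,"ty":0,"tz":0,"rx":0,"ry":0.04,"rz":0,"grip":0}
    - {"tx":0,"ty":0,"tz":0,"rx":0,"ry":0.02,"rz":0,"grip":0}
    - {"tx":0,"ty":0,"tz":0,"rx":0,"ry":0,"rz":0,"grip":0}

```text
t: 11.3
eef_pos: [519.1, 93.6, 144.2]
tcp_rot: [-1.571, -0.0, -0.75]
ft_force: [-1.8, 0.8, 2.3]
opening: 0.295
```

```bash
python3 go.py 519.3 93.1 149 -43
```

```text
t 11.3 pos [519.1  93.6 144.2] rot deg [-9.000e+01 -1.000e-02 -4.298e+01] open 0.295 F [-1.83  0.82  2.26] M [ 0.087 -0.023  0.082] j6 0.8
tool cm [ 0.045 -0.484 -0.026]
rotvec tool [-0.      0.0003  0.0001]
```

Call:
move_arm:
  rows:
    - {"tx":0,"ty":0,"tz":0,"rx":0,"ry":0.035,"rz":0,"grip":0}
    - {"tx":0,"ty":0,"tz":0,"rx":0,"ry":0.035,"rz":0,"grip":0}
    - {"tx":0,"ty":0,"tz":0,"rx":0,"ry":0,"rz":0,"grip":0}

```text
t: 11.55
eef_pos: [519.1, 93.6, 144.1]
tcp_rot: [-1.571, -0.0, -0.821]
ft_force: [0.2, 0.4, 1.6]
opening: 0.289
```

```bash
python3 go.py 519.3 93.1 149 -50
```

```text
t 11.55 pos [519.1  93.6 144.1] rot deg [-9.000e+01 -1.000e-02 -4.704e+01] open 0.289 F [0.21 0.35 1.64] M [ 0.111 -0.026 -0.001] j6 0.87
tool cm [ 0.046 -0.485 -0.022]
rotvec tool [-0.      0.0517  0.0002]
```

Call:
move_arm:
  rows:
    - {"tx":0,"ty":0,"tz":0,"rx":0,"ry":0.035,"rz":0,"grip":0}
    - {"tx":0,"ty":0,"tz":0,"rx":0,"ry":0,"rz":0,"grip":0}
    - {"tx":0,"ty":0,"tz":0,"rx":0,"ry":0,"rz":0,"grip":0}

```text
t: 11.8
eef_pos: [519.2, 93.6, 144.1]
tcp_rot: [-1.571, -0.0, -0.854]
ft_force: [-0.5, 1.1, 2.4]
opening: 0.298
```

```bash
python3 go.py 519.3 93.1 149 -50;  python3 - <<'E'
from h import *
p,d=env.read_camera("side"); crop(p,300,110,430,240,4,"side6.png")
p,d=env.read_camera("top"); crop(p,290,220,390,300,8,"top6.png")
E
```

```text
t 11.8 pos [519.2  93.6 144.1] rot deg [-9.000e+01 -1.000e-02 -4.894e+01] open 0.298 F [-0.46  1.08  2.37] M [0.142 0.011 0.049] j6 0.91
tool cm [ 0.046 -0.488 -0.023]
rotvec tool [-0.      0.0185  0.0001]
```

View pics/top6.png

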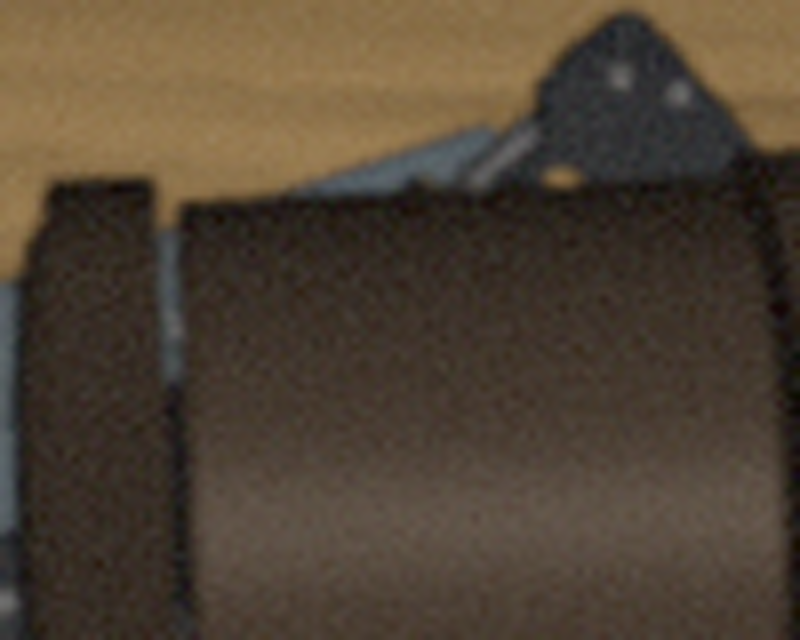

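The top view still shows only the arm over the screw, so I keep going by torque.

Call:
move_arm:
  rows:
    - {"tx":0,"ty":0,"tz":0,"rx":0,"ry":0.03,"rz":0,"grip":0}
    - {"tx":0,"ty":0,"tz":0,"rx":0,"ry":0,"rz":0,"grip":0}

```text
t: 12.07
eef_pos: [519.1, 93.6, 144.1]
tcp_rot: [-1.571, -0.0, -0.887]
ft_force: [0.5, -0.3, 1.4]
opening: 0.293
```

```bash
python3 go.py 519.3 93.1 149 -53|head -1
```

```text
t 12.07 pos [519.1  93.6 144.1] rot deg [-9.000e+01 -1.000e-02 -5.082e+01] open 0.293 F [ 0.49 -0.34  1.38] M [ 0.108 -0.081  0.077] j6 0.94
```

Call:
move_arm:
  rows:
    - {"tx":0,"ty":0,"tz":0,"rx":0,"ry":0.03,"rz":0,"grip":0}
    - {"tx":0,"ty":0,"tz":0,"rx":0,"ry":0,"rz":0,"grip":0}

```text
t: 12.23
eef_pos: [519.1, 93.6, 144.1]
tcp_rot: [-1.571, -0.0, -0.917]
ft_force: [0.7, -0.1, 1.6]
opening: 0.292
```

```bash
python3 go.py 519.3 93.1 149 -53|head -1
```

```text
t 12.23 pos [519.1  93.6 144.1] rot deg [-9.000e+01 -1.000e-02 -5.252e+01] open 0.292 F [ 0.71 -0.1   1.59] M [ 0.15  -0.065  0.089] j6 0.97
```

Call:
move_arm:
  rows:
    - {"tx":0,"ty":0,"tz":0,"rx":0,"ry":0.02,"rz":0,"grip":0}
    - {"tx":0,"ty":0,"tz":0,"rx":0,"ry":0,"rz":0,"grip":0}

```text
t: 12.4
eef_pos: [519.2, 93.6, 144.1]
tcp_rot: [-1.571, -0.0, -0.937]
ft_force: [0.5, 0.3, 0.5]
opening: 0.294
```

```bash
python3 go.py 519.3 93.1 149 -53|head -1
```

```text
t 12.4 pos [519.2  93.6 144.1] rot deg [-9.00e+01 -1.00e-02 -5.37e+01] open 0.294 F [0.52 0.27 0.52] M [ 0.175 -0.083  0.051] j6 0.99
```

Call:
move_arm:
  rows:
    - {"tx":0,"ty":0,"tz":0,"rx":0,"ry":0.03,"rz":0,"grip":0}
    - {"tx":0,"ty":0,"tz":0,"rx":0,"ry":0,"rz":0,"grip":0}

```text
t: 12.57
eef_pos: [519.2, 93.6, 144.1]
tcp_rot: [-1.571, -0.0, -0.968]
ft_force: [0.5, 0.4, 1.2]
opening: 0.295
```

```bash
python3 go.py 519.3 93.1 149 -53|head -1
```

```text
t 12.57 pos [519.2  93.6 144.1] rot deg [-9.000e+01 -1.000e-02 -5.543e+01] open 0.295 F [0.49 0.42 1.25] M [ 0.137 -0.116  0.039] j6 1.02
```

Call:
move_arm:
  rows:
    - {"tx":0,"ty":0,"tz":0,"rx":0,"ry":0.02,"rz":0,"grip":0}
    - {"tx":0,"ty":0,"tz":0,"rx":0,"ry":0,"rz":0,"grip":0}

```text
t: 12.73
eef_pos: [519.1, 93.6, 144.1]
tcp_rot: [-1.571, -0.0, -0.988]
ft_force: [1.0, -1.0, 0.8]
opening: 0.295
```

```bash
python3 go.py 519.3 93.1 149 -53|head -1
```

```text
t 12.73 pos [519.1  93.6 144.1] rot deg [-9.000e+01 -1.000e-02 -5.659e+01] open 0.295 F [ 0.98 -1.05  0.82] M [ 0.186 -0.159 -0.051] j6 1.04
```

Call:
move_arm:
  rows:
    - {"tx":0,"ty":0,"tz":0,"rx":0,"ry":0.03,"rz":0,"grip":0}
    - {"tx":0,"ty":0,"tz":0,"rx":0,"ry":0,"rz":0,"grip":0}

```text
t: 12.9
eef_pos: [519.2, 93.6, 144.1]
tcp_rot: [-1.571, -0.0, -1.018]
ft_force: [0.4, 0.6, 0.7]
opening: 0.294
```

```bash
python3 go.py 519.3 93.1 149 -53|head -1
```

```text
t 12.9 pos [519.2  93.6 144.1] rot deg [-9.000e+01 -1.000e-02 -5.831e+01] open 0.294 F [0.37 0.56 0.75] M [ 0.166 -0.127  0.052] j6 1.07
```

Call:
move_arm:
  rows:
    - {"tx":0,"ty":0,"tz":0,"rx":0,"ry":0,"rz":0,"grip":0}
    - {"tx":0,"ty":0,"tz":0,"rx":0,"ry":0,"rz":0,"grip":0}

```text
t: 13.07
eef_pos: [519.2, 93.6, 144.1]
tcp_rot: [-1.571, -0.0, -1.016]
ft_force: [0.5, -0.2, 1.0]
opening: 0.294
```

```bash
python3 go.py 519.3 93.1 149 -53|head -1
```

```text
t 13.07 pos [519.2  93.6 144.1] rot deg [-8.999e+01 -1.000e-02 -5.821e+01] open 0.294 F [ 0.47 -0.21  1.  ] M [ 0.214 -0.137  0.046] j6 1.07
```

There is no clear torque rise at the stop, so I unload the blade, lift off and look.

Call:
move_arm:
  rows:
    - {"tx":0,"ty":0,"tz":0,"rx":0,"ry":-0.08,"rz":0,"grip":0}
    - {"tx":0,"ty":-1.0,"tz":0,"rx":0,"ry":0,"rz":0,"grip":0}
    - {"tx":0,"ty":-2.0,"tz":0,"rx":0,"ry":0,"rz":0,"grip":0}
    - {"tx":2.5,"ty":0,"tz":-1.5,"rx":0,"ry":0,"rz":0,"grip":0}
    - {"tx":3.2,"ty":0,"tz":-2.0,"rx":0,"ry":0,"rz":0,"grip":0}
    - {"tx":3.2,"ty":0,"tz":-2.0,"rx":0,"ry":0,"rz":0,"grip":0}
    - {"tx":3.2,"ty":0,"tz":-2.0,"rx":0,"ry":0,"rz":0,"grip":0}
    - {"tx":2,"ty":0,"tz":-1.5,"rx":0,"ry":0,"rz":0,"grip":0}
    - {"tx":0,"ty":0,"tz":0,"rx":0,"ry":0,"rz":0,"grip":0}

```text
t: 13.82
eef_pos: [530.0, -77.3, 174.5]
tcp_rot: [-1.571, -0.001, -0.942]
ft_force: [0.1, -0.8, -1.3]
opening: 0.296
```

```bash
python3 go.py 519.2 93.6 170 -53;  python3 - <<'E'
from h import *
p,d=env.read_camera("top"); cv2.imwrite("pics/top7f.png",p);crop(p,300,230,380,310,8,"top7.png")
p,d=env.read_camera("side");cv2.imwrite("pics/side7f.png",p)
E
```

```text
t 13.82 pos [530.  -77.3 174.5] rot deg [-9.003e+01 -3.000e-02 -5.399e+01] open 0.296 F [ 0.07 -0.81 -1.27] M [-0.011 -0.019 -0.045] j6 0.68
tool cm [-14.46    0.438   9.174]
rotvec tool [ 0.0006 -0.0172  0.0005]
```

View pics/top7.png

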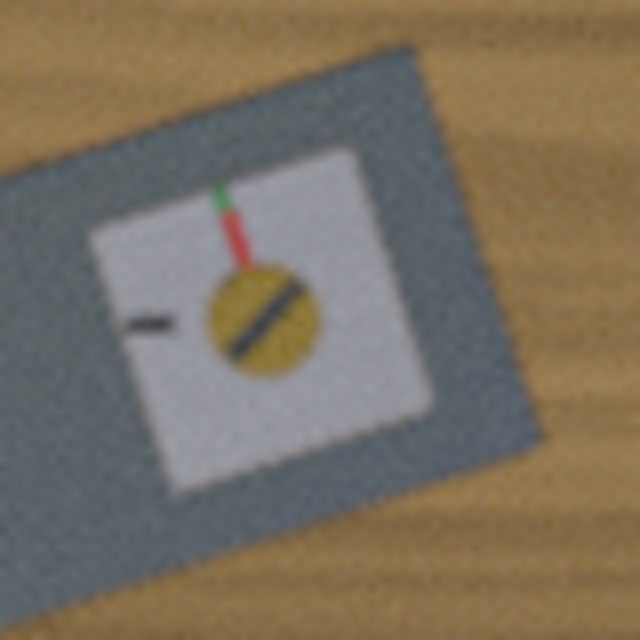

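View pics/side7f.png

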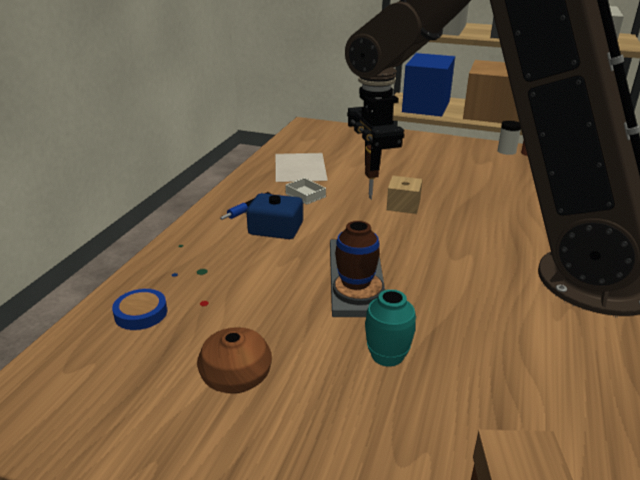

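The picture shows the red pointer at (240,238) pointing to the green mark (222,200). Check its angle numerically.

Run:
```python
from h import *
from m import big,rect,show,win,U,V
p=cv2.imread("pics/top7f.png");b=cv2.GaussianBlur(p,(3,3),0).astype(int);B,G,r=b[...,0],b[...,1],b[...,2]
m=big((B>105)&win(305,240,360,297)); P=show("boss",rect(m)[0],33)
hd=big((r-B>25)&(G-B>20)&win(320,255,345,282)); h=cv2.minEnclosingCircle(np.vstack(cv2.findContours(hd.astype(np.uint8),0,1)[0])); H=onz("top",*h[0],50); print("head",h,H)
w=win(320,250,340,266)&(r-G>35); k=(r-G)[w].astype(float)
for z in(40,45,50):
    Q=np.array([onz("top",a,c,z)[:2] for a,c in zip(U[w],V[w])]); mu=np.average(Q,axis=0,weights=k); ev=np.linalg.eigh(np.cov(Q.T,aweights=k))[1][:,1]
    print(z,w.sum(),mu,"from head",np.degrees(np.arctan2(*(mu-H[:2])[::-1])),"axis",np.degrees(np.arctan(ev[1]/ev[0])))
w=win(320,245,340,262)&(G-r>15); g=onz("top",U[w].mean(),V[w].mean(),33); c=P.mean(0); print("green dir",np.degrees(np.arctan2(*(g-c)[1::-1])))
a=np.load("pics/top0.npy")
```

```text
[ 94 135 148] [36 53 65] [ 61  98 123] [23 44 68] [21 24 35] [144 136 137] [ 50 100 116] [91 89 81]
boss [512.1  93.3  33. ] sides [81.5 84.7 81.2 84.4]
  edge angs [17.9, 17.8, 17.7, 18.0]
head ((330.5, 268.0), 6.103377819061279) [521.07160137  97.18770579  50.        ]
40 19 [536.91620198  99.09355277] from head 6.8587962094701505 axis 20.82215789587608
45 19 [536.96812833  99.31234606] from head 7.6127152420969875 axis 20.82215789587603
50 19 [537.02005469  99.53113934] from head 8.35910885485812 axis 20.82215789587611
green dir 16.450633071972707
```

The pointer is at 18–21° against the jig's 18.9°. The slot turned about 72° against the 70° needed, and the blade passed its play, so the screw is at the stop. The side view shows everything else in place. Returning to the rack.

```bash
python3 go.py 468.9 -209.5 205 -54
```

```text
t 13.92 pos [529.8 -74.  174.4] rot deg [-9.002e+01  2.000e-02 -5.388e+01] open 0.289 F [-0.13  0.52 -0.03] M [0.063 0.014 0.004] j6 0.68
tool cm [  7.354  -3.06  -12.904]
rotvec tool [ 0.0004  0.0021 -0.0004]
```

Call:
move_arm:
  rows:
    - {"tx":0,"ty":-1.5,"tz":0,"rx":0,"ry":0,"rz":0,"grip":0}
    - {"tx":0,"ty":-1.56,"tz":0,"rx":0,"ry":0,"rz":0,"grip":0}
    - {"tx":1.0,"ty":0,"tz":-1.8,"rx":0,"ry":0,"rz":0,"grip":0}
    - {"tx":1.6,"ty":0,"tz":-2.8,"rx":0,"ry":0,"rz":0,"grip":0}
    - {"tx":1.6,"ty":0,"tz":-2.8,"rx":0,"ry":0,"rz":0,"grip":0}
    - {"tx":1.6,"ty":0,"tz":-2.8,"rx":0,"ry":0,"rz":0,"grip":0}
    - {"tx":1.0,"ty":0,"tz":-1.8,"rx":0,"ry":0,"rz":0,"grip":0}
    - {"tx":0.55,"ty":0,"tz":-0.9,"rx":0,"ry":0,"rz":0,"grip":0}
    - {"tx":0,"ty":0,"tz":0,"rx":0,"ry":0,"rz":0,"grip":0}

```text
t: 14.67
eef_pos: [469.4, -209.3, 204.9]
tcp_rot: [-1.571, 0.0, -0.939]
ft_force: [-0.4, 0.2, -0.2]
opening: 0.291
```

```bash
python3 go.py 468.9 -209.5 175 -54;python3 go.py 468.9 -209.5 175 -54 | tail -2;  python3 - <<'E'
from h import *
p,d=env.read_camera("top"); cv2.imwrite("pics/top8f.png",p);crop(p,450,265,530,335,8,"top8.png")
p,d=env.read_camera("side");cv2.imwrite("pics/side8f.png",p);crop(p,370,120,440,220,6,"side8.png")
E
```

```text
t 14.67 pos [ 469.4 -209.3  204.9] rot deg [-90.01   0.   -53.78] open 0.291 F [-0.41  0.24 -0.23] M [-0.073 -0.009 -0.006] j6 0.39
tool cm [-0.014  2.992 -0.046]
rotvec tool [ 0.0001  0.0038 -0.    ]
tool cm [-0.014  2.992 -0.046]
rotvec tool [ 0.0001  0.0038 -0.    ]
```

View pics/top8.png

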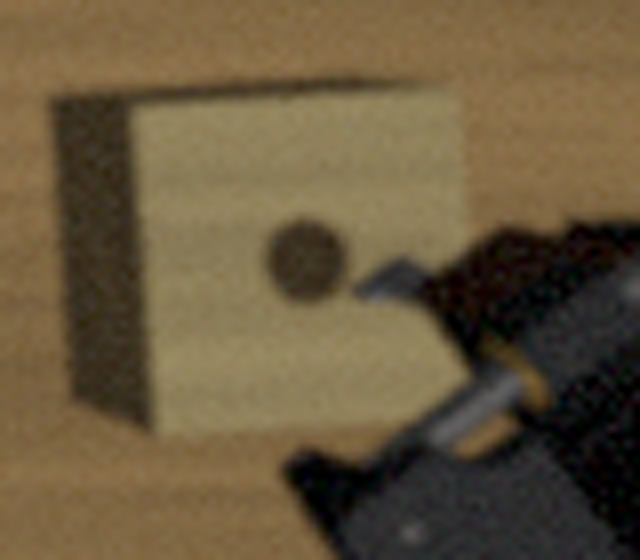

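View pics/side8.png

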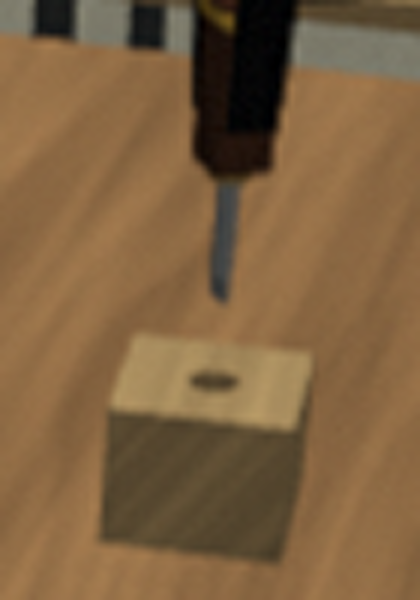

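Run:
```python
from h import *
h=onz("top",450+305.5/8-.5,265+260.5/8-.5,65); print(h,"expected tip px top",proj("top",[h[0],h[1],104]), "seen",450+378/8-.5,265+277/8-.5)
h=onz("side",370+214.5/6-.5,120+381.5/6-.5,65); print(h,"expected side",proj("side",[h[0],h[1],104]),"seen",370+219/6-.5,120+299/6-.5)
```

```text
[ 467.74112082 -209.33404674   65.        ] expected tip px top [495.93078893 299.00988634] seen 496.75 299.125
[ 469.44181224 -205.36243214   65.        ] expected side [406.479036   169.27910771] seen 406.0 169.33333333333334
```

Tip and hole agree within about 1.5 mm in both pictures (top seen 496.8,299.1 vs 495.9,299.0; side 406.0,169.3 vs 406.5,169.3). Blade clearance in the hole is 3 mm, so I insert.

Call:
move_arm:
  rows:
    - {"tx":-0.03,"ty":1.5,"tz":0,"rx":0,"ry":0,"rz":0,"grip":0}
    - {"tx":0,"ty":1.7,"tz":0,"rx":0,"ry":0,"rz":0,"grip":0}
    - {"tx":0,"ty":0.6,"tz":0,"rx":0,"ry":0,"rz":0,"grip":0}
    - {"tx":0,"ty":0.6,"tz":0,"rx":0,"ry":0,"rz":0,"grip":0}
    - {"tx":0,"ty":0.6,"tz":0,"rx":0,"ry":0,"rz":0,"grip":0}
    - {"tx":0,"ty":0,"tz":0,"rx":0,"ry":0,"rz":0,"grip":0}

```text
t: 15.27
eef_pos: [469.6, -208.1, 154.1]
tcp_rot: [-1.571, 0.001, -0.936]
ft_force: [0.4, 0.3, -0.9]
opening: 0.29
```

```bash
python3 go.py 469 -209.2 107 -54
```

```text
t 15.27 pos [ 469.6 -208.1  154.1] rot deg [-9.002e+01  5.000e-02 -5.365e+01] open 0.29 F [ 0.37  0.27 -0.91] M [-0.091  0.014 -0.042] j6 0.39
tool cm [ 0.058  4.709 -0.11 ]
rotvec tool [ 0.0004  0.0061 -0.0008]
```

Inside the hole with no contact force. Going down to just above seating.

Call:
move_arm:
  rows:
    - {"tx":0.05,"ty":1.0,"tz":-0.1,"rx":0,"ry":0,"rz":0,"grip":0}
    - {"tx":0,"ty":1.3,"tz":0,"rx":0,"ry":0,"rz":0,"grip":0}
    - {"tx":0,"ty":1.3,"tz":0,"rx":0,"ry":0,"rz":0,"grip":0}
    - {"tx":0,"ty":0.8,"tz":0,"rx":0,"ry":0,"rz":0,"grip":0}
    - {"tx":0,"ty":0.2,"tz":0,"rx":0,"ry":0,"rz":0,"grip":0}
    - {"tx":0,"ty":0,"tz":0,"rx":0,"ry":0,"rz":0,"grip":0}

```text
t: 15.77
eef_pos: [468.9, -209.7, 108.4]
tcp_rot: [-1.571, 0.001, -0.937]
ft_force: [0.4, -0.7, -0.9]
opening: 0.293
```

```bash
python3 go.py 469 -209.2 106 -54
```

```text
t 15.77 pos [ 468.9 -209.7  108.4] rot deg [-9.002e+01  3.000e-02 -5.369e+01] open 0.293 F [ 0.36 -0.72 -0.86] M [-0.005  0.027  0.023] j6 0.39
tool cm [-0.036  0.236  0.035]
rotvec tool [ 0.0003  0.0054 -0.0006]
```

Call:
move_arm:
  rows:
    - {"tx":0,"ty":0.1,"tz":0,"rx":0,"ry":0,"rz":0,"grip":0}
    - {"tx":0,"ty":0.1,"tz":0,"rx":0,"ry":0,"rz":0,"grip":0}
    - {"tx":0,"ty":0.05,"tz":0,"rx":0,"ry":0,"rz":0,"grip":0}
    - {"tx":0,"ty":0,"tz":0,"rx":0,"ry":0,"rz":0,"grip":0}

```text
t: 16.1
eef_pos: [469.1, -209.7, 106.5]
tcp_rot: [-1.571, -0.001, -0.937]
ft_force: [-0.2, -0.2, -0.7]
opening: 0.293
```

```bash
python3 go.py 469 -209.2 106 -54|head -1
```

```text
t 16.1 pos [ 469.1 -209.7  106.5] rot deg [-8.999e+01 -4.000e-02 -5.368e+01] open 0.293 F [-0.19 -0.23 -0.68] M [-0.055 -0.02   0.002] j6 0.39
```

Nearly seated. A little more, then open in steps.

Call:
move_arm:
  rows:
    - {"tx":0,"ty":0.08,"tz":0,"rx":0,"ry":0,"rz":0,"grip":0}
    - {"tx":0,"ty":0,"tz":0,"rx":0,"ry":0,"rz":0,"grip":0}
    - {"tx":0,"ty":0,"tz":0,"rx":0,"ry":0,"rz":0,"grip":0}

```text
t: 16.35
eef_pos: [469.1, -209.7, 106.1]
tcp_rot: [-1.571, -0.001, -0.937]
ft_force: [-1.4, 0.5, 4.8]
opening: 0.294
```

Call:
move_arm:
  rows:
    - {"tx":0,"ty":0,"tz":0,"rx":0,"ry":0,"rz":0,"grip":35}
    - {"tx":0,"ty":0,"tz":0,"rx":0,"ry":0,"rz":0,"grip":45}
    - {"tx":0,"ty":0,"tz":0,"rx":0,"ry":0,"rz":0,"grip":60}
    - {"tx":0,"ty":0,"tz":0,"rx":0,"ry":0,"rz":0,"grip":70}
    - {"tx":0,"ty":0,"tz":0,"rx":0,"ry":0,"rz":0,"grip":80}
    - {"tx":0,"ty":0,"tz":0,"rx":0,"ry":0,"rz":0,"grip":80}
    - {"tx":0,"ty":0,"tz":0,"rx":0,"ry":0,"rz":0,"grip":80}

```text
t: 16.93
eef_pos: [469.0, -209.7, 105.4]
tcp_rot: [-1.571, -0.0, -0.937]
ft_force: [0.4, -0.2, 0.2]
opening: 0.715
```

```bash
python3 go.py 469 -209.2 106 -54|head -1
```

```text
t 16.93 pos [ 469.  -209.7  105.4] rot deg [-90.    -0.   -53.69] open 0.715 F [ 0.42 -0.18  0.22] M [-0.013  0.01  -0.039] j6 0.39
```

Call:
move_arm:
  rows:
    - {"tx":0,"ty":-1.0,"tz":0,"rx":0,"ry":0,"rz":0,"grip":80}
    - {"tx":0,"ty":-2.5,"tz":0,"rx":0,"ry":0,"rz":0,"grip":80}
    - {"tx":0,"ty":-3.0,"tz":0,"rx":0,"ry":0,"rz":0,"grip":80}
    - {"tx":0,"ty":-3.0,"tz":0,"rx":0,"ry":0,"rz":0,"grip":80}
    - {"tx":0,"ty":-2.5,"tz":0,"rx":0,"ry":0,"rz":0,"grip":80}
    - {"tx":1.5,"ty":0,"tz":-2.5,"rx":0,"ry":0,"rz":0,"grip":80}
    - {"tx":1.5,"ty":0,"tz":-2.5,"rx":0,"ry":0,"rz":0,"grip":80}
    - {"tx":1.5,"ty":0,"tz":-2.5,"rx":0,"ry":0,"rz":0,"grip":80}
    - {"tx":1.5,"ty":0,"tz":-2.5,"rx":0,"ry":0,"rz":0,"grip":80}
    - {"tx":0,"ty":0,"tz":0,"rx":0,"ry":0,"rz":0,"grip":80}

```text
t: 17.77
eef_pos: [422.6, -320.7, 226.3]
tcp_rot: [-1.571, -0.002, -0.94]
ft_force: [0.6, -0.1, 0.3]
opening: 0.8
```

Run:
```python
from h import *
p,d=env.read_camera("top"); cv2.imwrite("pics/top9.png",p);a=p
crop(p,300,235,370,295,8,"top9z.png")
p,d=env.read_camera("side");cv2.imwrite("pics/side9.png",p); print(env.state()["eef_pos"],env.state()["t"])
```

```text
[ 423.47381181 -317.85275628  225.94327734] 17.8667
```

View pics/top9.png

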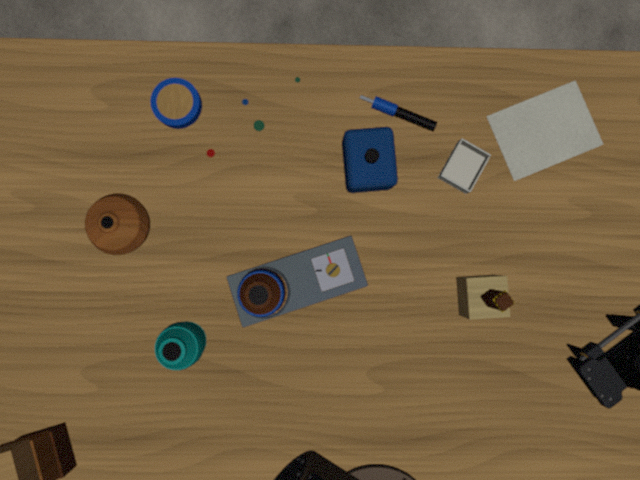

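View pics/top9z.png

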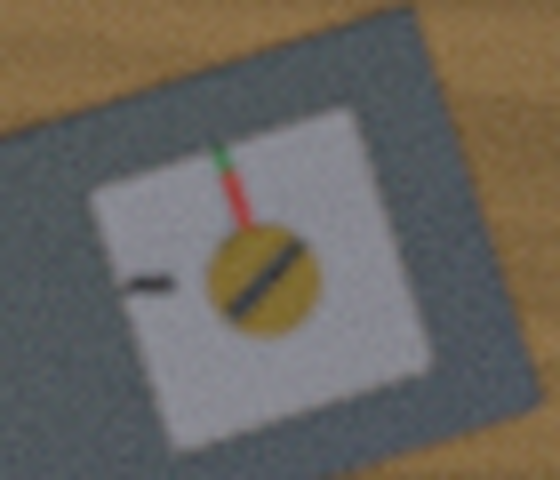

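View pics/side9.png

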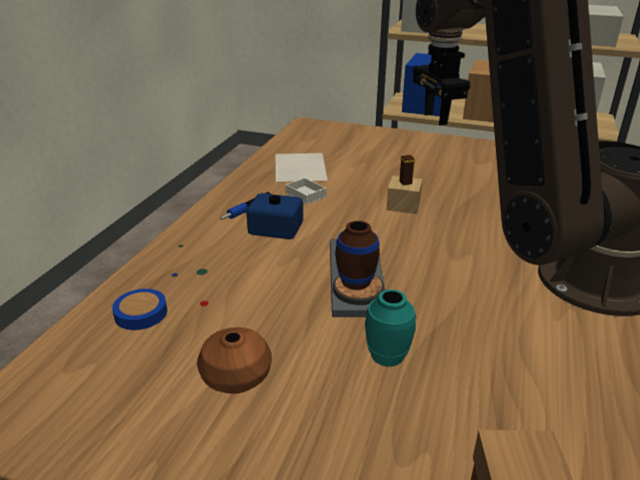

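The final pictures show the pointer (top crop 237,200) in line with the green mark (221,158). The driver stands in the rack (top 497,299; side 406,170), and everything else is where it was. The gripper is clear, so I hand in.

```bash
python3 -c "
from cell import env
print(env.job_done())"
```

```text
the job is handed in; nothing more can be done
None
```

I locked the turntable with the screwdriver, stood the screwdriver back in its rack hole and let go. The job was handed in at about 18 s; it reports no verdict.

**What I did:** I set the blade on the screw with about 3 N and turned clockwise until it dropped into the slot. The force fell to nil as it dropped, at a tool yaw of about 36°. I then turned the screw clockwise to its stop. The readings I took never showed more than about 4 N down on the screw.

**Last checks:**
- **Pointer:** it lies over the green mark. It measured 18–21° against the jig's 18.9°, and the slot turned about 72° against the 70° needed.
- **Screwdriver:** it is upright in the rack, and the gripper is open and clear of it.
- **Vase and other things:** they look unmoved in both final pictures.

**Checks that disagreed:**
- **Stop torque:** the wrist torque showed no clear rise at the stop, so I lifted off and confirmed it from the picture instead.
- **Cameras:** the two differed by about 2–3 mm. I allowed for this by comparing them with the known tip position.
- **Head-centre fit:** one automatic fit of the screw head was spoiled by the pointer's colour, and I discarded it.

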